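# Set up the scanning bench and clamp in a tray of carved figures

### The job

Get the carved figures ready for scanning: slide the length stop until its pointer lines up with the brass mark, draw the side clamp fully back, take the sanding block out of the tray and lay it on the table, and stand every carved figure upright in the tray while the tray is still at the loading end of the rollers. Then push the tray along the rollers until it rests against the stop, leaving the stop on its mark, and only then slide the clamp in until its jaw rests against the side of the tray. Leave the uncarved block where it is.

Things in the scene. Friction and masses are not known exactly. Their poses are not given: they have to be found in the camera images.
- bed: Fixed roller bed: 13 steel rollers (28 mm thick, tops 34 mm above the table) between two aluminium side rails (tops at 45 mm; inner faces at x = -80 and +80 mm). Origin on the table under the row's centre line; y runs along the row from the loading end (-y) to the scanning bay (+y), x across it, away from the robot. The rails, 20 mm wide, run from y = -265 to +315 mm
- stop (a joint): slide of the length stop, a grey bridge across both rails: 0 = nearest the loading end, grows by up to 0.11 m as it slides along the bed's +y. Stiff (about 11 N); stays where it is left
- stop_grip (a point): grip point of the stop: 17 mm below the top of an upright black fin 50 mm long across the row (bed x), 14 mm thick along the row (bed y), standing on the middle of the bridge from 75 to 116 mm above the table
- stop_face (a point): middle of the stop's flat face that the tray comes to rest against (it looks to bed -y; the bridge is 30 mm thick, spans the row, and reaches from 47 to 75 mm above the table); same axes as the bed
- stop_pointer (a point): tip of the stop's steel pointer, a 5 mm wide finger sticking out over the rail on the robot's side, in the plane of the stop's face
- mark: upright brass tab (26 x 8 mm, 52 mm tall) fixed beside the rail on the robot's side; origin at its foot; same axes as the bed. The stop is on the mark when its pointer is level with the middle of this tab along the row (bed y)
- clamp (a joint): slide of the side clamp, beside the bay on the robot's side: 0 = fully back, clear of the row; grows by up to 0.115 m as its jaw slides over the rail into the row (bed +x). About 6 N; stays where it is left. Beyond about 0.055 the jaw is in the tray's way
- clamp_grip (a point): grip point of the clamp: 18 mm below the top of an upright black fin 50 mm long along the row (bed y), 14 mm thick across it (bed x), from 60 to 116 mm above the table, 45 mm behind the jaw's face
- clamp_jaw (a point): middle of the clamp's flat jaw face, which looks to bed +x (90 mm wide, from 49 to 75 mm above the table); same axes as the bed
- tray: loose open plywood tray lying on the rollers at the loading end: 150 mm across the row (x) by 200 mm along it (y), 40 mm high, walls and floor 6 mm; origin at the centre of its underside, axes along the bed's. It has 5 mm of play to each rail
- tray_end (a point): middle of the outside of the tray's leading end wall (the one towards the bay), 20 mm above its underside
- tray_side (a point): middle of the outside of the tray's side wall on the robot's side, 20 mm above its underside
- blank: uncarved square block, 52 x 52 x 100 mm, standing among the figures; not part of the job. Origin: centre of its underside
- sander: cork sanding block left lying in the tray, long side roughly along the row: 100 mm long (its x), 45 mm wide (y), 36 mm high; 0.06 kg. Origin: centre of its underside
- figure1: carved wooden seated figure standing on the mat (it may be absent): round base 56 mm wide and 20 mm high, round body 39 mm wide from 20 to 64 mm, round head 33 mm wide with a topknot up to 102 mm; 0.13 kg. Origin: centre of its underside, z up
- figure2: carved wooden seated figure standing on the mat (it may be absent): round base 56 mm wide and 20 mm high, round body 39 mm wide from 20 to 64 mm, round head 33 mm wide with a topknot up to 102 mm; 0.13 kg. Origin: centre of its underside, z up
- figure3: carved wooden seated figure standing on the mat (it may be absent): round base 56 mm wide and 20 mm high, round body 39 mm wide from 20 to 64 mm, round head 33 mm wide with a topknot up to 102 mm; 0.13 kg. Origin: centre of its underside, z up
- figure4: carved wooden seated figure standing on the mat (it may be absent): round base 56 mm wide and 20 mm high, round body 39 mm wide from 20 to 64 mm, round head 33 mm wide with a topknot up to 102 mm; 0.13 kg. Origin: centre of its underside, z up
Mind the look-alikes: they are no part of the job. What is shaped like the sander but pink is not meant.

How it is judged:
On the way, in this order (a step that is already met when the one before it is completed fails the run):
1. with the tray still at the loading end, the sanding block lies on the table, every figure stands in the tray, the stop's pointer is on the mark and the clamp is fully back (x of figure1 in the frame of tray between -0.062 and 0.062 m and y of figure1 in the frame of tray between -0.087 and 0.087 m and z of figure1 in the frame of tray between -0.002 and 0.016 m and angle between each of figure1, figure2, figure3, figure4's own z axis and vertical below 0.15 rad and x of figure2 in the frame of tray between -0.062 and 0.062 m and y of figure2 in the frame of tray between -0.087 and 0.087 m and z of figure2 in the frame of tray between -0.002 and 0.016 m and x of figure3 in the frame of tray between -0.062 and 0.062 m and y of figure3 in the frame of tray between -0.087 and 0.087 m and z of figure3 in the frame of tray between -0.002 and 0.016 m and x of figure4 in the frame of tray between -0.062 and 0.062 m and y of figure4 in the frame of tray between -0.087 and 0.087 m and z of figure4 in the frame of tray between -0.002 and 0.016 m and height (world z) of sander below 0.03 m and y of stop_pointer in the frame of mark between -0.006 and 0.006 m and value of joint clamp below 0.008 m and y of tray in the frame of bed below -0.06 m), for 0.2 s.
2. the tray rests against the stop on its mark while the clamp is still clear of it (y of tray_end in the frame of stop_face between -0.006 and 0.004 m and y of stop_pointer in the frame of mark between -0.006 and 0.006 m and value of joint clamp below 0.04 m), for 0.2 s.
At the end, for the whole second after the job is handed in: figures upright (0.15 rad) on the tray's floor; sanding block on the table; pointer within 6 mm of the mark's middle along the row; tray flat, its end within 6 mm of the stop's face; clamp jaw within 5 mm of the tray's side; all at rest (x of figure1 in the frame of tray between -0.062 and 0.062 m and y of figure1 in the frame of tray between -0.087 and 0.087 m and z of figure1 in the frame of tray between -0.002 and 0.016 m and angle between each of figure1, figure2, figure3, figure4's own z axis and vertical below 0.15 rad and x of figure2 in the frame of tray between -0.062 and 0.062 m and y of figure2 in the frame of tray between -0.087 and 0.087 m and z of figure2 in the frame of tray between -0.002 and 0.016 m and x of figure3 in the frame of tray between -0.062 and 0.062 m and y of figure3 in the frame of tray between -0.087 and 0.087 m and z of figure3 in the frame of tray between -0.002 and 0.016 m and x of figure4 in the frame of tray between -0.062 and 0.062 m and y of figure4 in the frame of tray between -0.087 and 0.087 m and z of figure4 in the frame of tray between -0.002 and 0.016 m and height (world z) of sander below 0.03 m and y of stop_pointer in the frame of mark between -0.006 and 0.006 m and y of tray_end in the frame of stop_face between -0.006 and 0.004 m and x of tray_side in the frame of clamp_jaw between -0.004 and 0.005 m and angle between tray's own z axis and vertical below 0.06 rad and angle between the y axis of tray and the y axis of bed, either way round below 0.06 rad and linear speed of each of tray, figure1, figure2, figure3, figure4 below 0.02 m/s); the robot touches nothing.
It fails at once if the uncarved block is moved by more than 4 cm (distance of blank from where it was at the start of the episode above 0.04 m).
Of figure1, figure2, figure3, figure4 only 2 to 4 are there at a start; the rules pass over those that are not, and their reading is None.
At some moment in a run one of figure1, figure2, figure3, figure4 may be knocked a few centimetres aside while the robot is not near it.
It also fails if it takes over 210 s, if anything falls off the work surface, if the arm or the gripper's body presses on something with over 40 N, if the wrist force passes 120 N, or if a joint passes its speed limit or range.

### The arm

A 7-joint arm with a two-finger parallel gripper is mounted at the origin on the work surface. World frame = base frame: x ahead of the robot, y to its left, z up, the work surface at z = 0. Lengths are in m, angles in rad, forces in N, time in s.
With the tool pointing down it reaches from about 0.4 to 0.85 m from the base axis. Payload 10.4 kg.
Tool frame: the origin (TCP) lies midway between the tips of the shut fingers; the grasp point (between the pads) lies 19 mm behind it; y points along the fingers, x is the direction in which the jaws open and shut, and the axes are right-handed (so a half turn about y gives the same grasp; the last joint's range is limited). The gripper opens to 87 mm and grips with 3 to 60 N. Pads are 19 mm wide; open, the fingers measure 117 mm over their backs; the gripper's body (75 mm by 190 mm) begins 51 mm behind the grasp point.
Start: joints at [1.309, 0.332, -0.065, 1.46, 0.022, 1.35, -0.088], TCP at [0.148, -0.607, 0.223] pointing down, gripper open.
Joint ranges: [-2.6, 2.6], [-0.5, 2.12], [-1.47, 1.34], [0.16, 2.42], [-1.27, 4.41], [0.06, 2.06], [-2.6, 2.6]. Speed limits (rad/s): [2.22, 2.22, 2.79, 2.79, 3.14, 3.14, 3.14].

### API

Orientations are given as a unit quaternion [x, y, z, w].
In Python, from bench import r gives the robot as it stands. The module is installed in compiled form; this text tells all that it offers.
- The arm moves only by the tool arm_command, never from a script. Its argument "deltas" is one flat list of numbers, 6 for each row, row after row: the shift along the tool's x, y, z in m, then the turn, a rotation vector about the tool's x, y, z in degrees. In form: [tx, ty, tz, ax, ay, az, tx, ty, tz, ax, ay, az, ...]. A call has 1 to 8 rows; each row is the pose to reach, as a shift and turn from the pose commanded when the call began, along the tool's axes at that moment; what a row does not reach only later rows make up. A row lasts 1/8 s, in which the tool goes at most 62.5 mm and 10.7 degrees, less where a joint would pass 70% of its speed; a pose out of reach is approached as far as the arm can. A call with a gripper value outside its range is refused whole. "hand" is the opening, from 0 (shut) to 1 (fully open), set as the call begins (left out, the last holds). The fingers move at their own pace and stop on an object; "grip_force" is the grip in N (left out, the last holds). Time passes only in rows, so rows that repeat a pose let the fingers close. It gives the time, the measured TCP pose, the force and the opening at its end, in the units of the state.
- r.read_state(): the state, without advancing time (a new reading comes with each control period).
- r.camera(name): name is "scene" or "top" or "wrist"; returns a dict with "image" (420x560x3 uint8, red, green, blue), "intrinsics" (3x3 intrinsics, pixels), "k1" (the pictures are not rectified: a ray, as slopes to the right and down, at radius r is drawn at 1 + k1 r^2 times it, then the intrinsics apply), "world_from_camera" (4x4, takes a point from camera to world coordinates); the wrist camera has in their place "hand_eye" (4x4, takes a point from camera to tool coordinates, whose origin is the TCP and whose axes are the tool frame's). Camera axes: x right, y down, z forward; pixel columns grow to the right and rows downward; lengths in m; the calibration is good to about 2 mm. A picture is of the moment at which its call begins: read the wrist's pose just before it. There is no depth.
- r.close_job(): hands the job in, once; it reports no verdict.
Trained networks look in a picture, given as the dict that the camera call returned (one of the last four; its "shot" number tells which), for a name from the list of things; names that differ only in an ending like _2 or _b are one class to them, and where a whole thing is asked for, a point or a joint stands for the part that bears it (a point fixed in the world has none). Each returns a list of dicts, best first, with "conf" (0 to 1); they miss things now and then, are a little off and sometimes report something else, mostly with a low value. They report only what shows in the picture. A call takes as long as a camera call. They do not tell look-alikes from the thing itself.
- r.boxes_of(picture, query): "centre" ([row, column] in pixels, amid what is visible of it).
- r.regions_of(picture, query): "region" (420x560 bool, what is visible of it) and "centre" ([row, column] in pixels, amid what is visible of it).
The state is a dict: "time": time; "joint_positions": joint angles; "joint_vel": joint speeds; "joint_torque": joint torques, N m; "ee_pos": TCP position; "eef_rot": TCP orientation; "ft_force": force on the tool from outside, world axes, zero at the start; "torque": the same for the moment, N m; "width": finger opening in m.
Only numpy, scipy, OpenCV 4.12 (cv2) and the standard library are available. Lean on these libraries where they do the work, as an engineer would, in place of code of your own. Each camera call takes 0.05 s, during which the arm holds its last target.

## Working session

There is one attempt and no reset: what is moved stays moved. The work goes in short steps, Python scripts to look and compute and a tool call to move; the robot and the scene stay as the last step left them, time stands still between calls to the robot, and variables do not carry over. Pictures are saved under pics/ and viewed, and the job is handed in when it is done.

Besides the shell and the picture viewer there is one more tool, called after "Emit:" as name(argument=value, ...) on one line, values as JSON. arm_command: Moves the arm, as the interface text tells. Its arguments: {"type":"object","properties":{"deltas":{"type":"array","items":{"type":"number"}},"hand":{"type":"number"},"grip_force":{"type":"number"}},"required":["deltas"]}

```bash
mkdir -p pics; ls; python3 - <<'E'
from bench import r
import cv2
s=r.read_state()
for k,v in s.items(): print(k,v)
for n in ["scene","top","wrist"]:
    p=r.camera(n)
    cv2.imwrite(f"pics/{n}0.png",p["image"][:,:,::-1])
    print(n,{k:(v.tolist() if hasattr(v,'tolist') else v) for k,v in p.items() if k!='image'})
E
```

```text
pics
time 0.0
joint_positions [ 1.30936322  0.33291266 -0.06469754  1.46092648  0.02159657  1.34991656
 -0.08848574]
joint_vel [-6.69859680e-04 -1.20898376e-04 -2.65300338e-04 -1.30409785e-04
  2.12097364e-03  4.80414468e-05 -6.23434491e-04]
joint_torque [-1.22454596e-03 -6.23246956e+01  2.43798725e-02 -3.89892304e+01
 -6.14217971e-02  3.96944617e-02  1.06427783e-04]
ee_pos [ 0.14775729 -0.60688277  0.22173555]
eef_rot [-0.55571019  0.43728552 -0.43644191  0.55631468]
ft_force [-0.2480173  -0.24888626 -0.91581043]
torque [ 0.01758752 -0.00261015 -0.00986908]
width 0.08730671665787777
scene {'intrinsics': [[468.29092310511277, 0.0, 273.95568530103014], [0.0, 468.29092310511277, 212.4175027162247], [0.0, 0.0, 1.0]], 'k1': -0.0408384390089476, 'world_from_camera': [[0.6840678474612809, 0.42665806467277895, -0.5916198745134988, 1.2844883263004383], [0.7292533708330535, -0.38278912985480595, 0.567152539616662, -0.850611869544974], [0.01551454795726495, -0.8194116046985662, -0.5729955679470851, 0.8591036352962352], [0.0, 0.0, 0.0, 1.0]], 'shot': 1}
top {'intrinsics': [[394.6815857606951, 0
[... 212 characters left out ...]
4662124584], [-0.9995307129044556, -0.021123331517594796, -0.02218465294541654, -0.07698106460711784], [0.023636749906605074, -0.07117648592269435, -0.9971836400109808, 1.083451092370752], [0.0, 0.0, 0.0, 1.0]], 'shot': 2}
wrist {'intrinsics': [[347.2782417428259, 0.0, 271.82255351452744], [0.0, 347.2782417428259, 212.1146206055713], [0.0, 0.0, 1.0]], 'k1': 0.01671952676137921, 'hand_eye': [[0.9999997544759253, -0.00029025804449589167, -0.0006378074583360854, 0.0012672129602298021], [0.0005414963317728217, -0.25763418900619683, 0.9662423771688132, -0.16251373290628812], [-0.00044478063017647495, -0.9662424853034476, -0.2576339685771349, 0.06970908384933883], [0.0, 0.0, 0.0, 1.0]], 'shot': 3}
```

View pics/scene0.png

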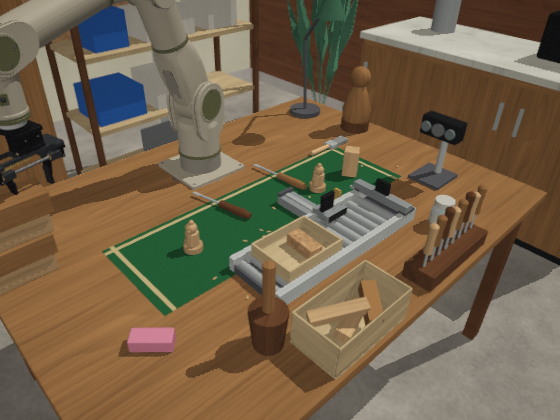

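View pics/top0.png

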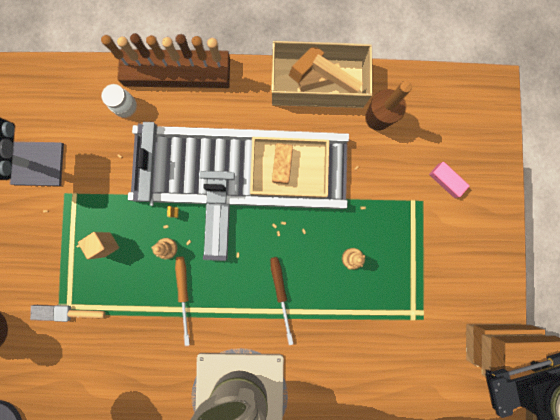

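View pics/wrist0.png

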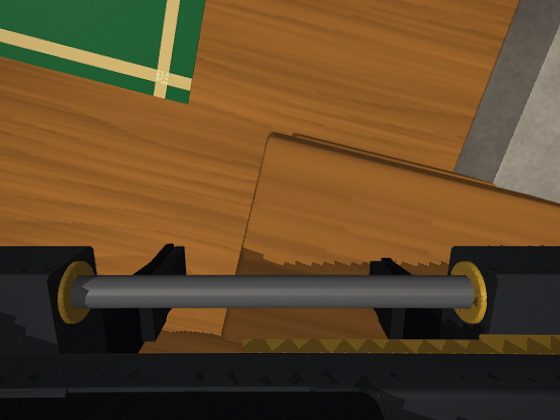

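```bash
cat > h.py <<'E'
import numpy as np, cv2
from scipy.spatial.transform import Rotation as R
from bench import r
def shoot(n):
    s=r.read_state(); p=r.camera(n)
    if n=="wrist":
        T=np.eye(4);T[:3,:3]=R.from_quat(s["eef_rot"]).as_matrix();T[:3,3]=s["ee_pos"]
        p["W"]=T@np.array(p["hand_eye"])
    else: p["W"]=np.array(p["world_from_camera"])
    p["K"]=np.array(p["intrinsics"]); return p
def D(p): return np.array([p["k1"],0,0,0,0.])
def ray(p,rc):
    q=cv2.undistortPoints(np.array([[[rc[1],rc[0]]]],float),p["K"],D(p))[0,0]
    d=p["W"][:3,:3]@np.array([q[0],q[1],1.]); return p["W"][:3,3],d/np.linalg.norm(d)
def atz(p,rc,z):
    o,d=ray(p,rc); return o+d*(z-o[2])/d[2]
def proj(p,X):
    Wi=np.linalg.inv(p["W"]); X=np.atleast_2d(X).astype(float)
    a,_=cv2.projectPoints(X,cv2.Rodrigues(Wi[:3,:3])[0],Wi[:3,3],p["K"],D(p)); return a[:,0,::-1]
def tri(rays):
    A=np.zeros((3,3));b=np.zeros(3)
    for o,d in rays:
        M=np.eye(3)-np.outer(d,d);A+=M;b+=M@o
    X=np.linalg.solve(A,b); return X,[np.linalg.norm((np.eye(3)-np.outer(d,d))@(X-o)) for o,d in rays]
def save(p,name,crop=None,scale=1):
    im=p["image"][:,:,::-1]
    if crop: im=im[crop[0]:crop[1],crop[2]:crop[3]]
    if scale!=1: im=cv2.resize(im,None,fx=scale,fy=scale,interpolation=cv2.INTER_CUBIC)
    cv2.imwrite(f"pics/{name}.png",im)
def todeltas(pos,quat=None,s=None):
    "world target -> tool shift (m) and rotvec(deg) from the present"
    s=s or r.read_state(); M=R.from_quat(s["eef_rot"])
    t=M.inv().apply(np.array(pos)-s["ee_pos"]); v=np.zeros(3)
    if quat is not None: v=np.degrees((M.inv()*R.from_quat(quat)).as_rotvec())
    return t,v
def down(yaw):
    "tool y down, tool x (jaw) at yaw in world"
    x=np.array([np.cos(yaw),np.sin(yaw),0]);y=np.array([0,0,-1.]);return R.from_matrix(np.array([x,y,np.cross(x,y)]).T).as_quat()
E
python3 - <<'E'
from h import *
s=r.read_state(); print(R.from_quat(s["eef_rot"]).as_matrix().round(3))
for n in ["top","scene"]:
    p=shoot(n)
    save(p,n+"1",(100,300,60,380) if n=="top" else (130,330,150,450),2.5)
    for q in ["bed","stop","stop_grip","stop_pointer","mark","clamp_grip","clamp_jaw","tray","blank","sander","figure1"]:
        for f in ("regions_of",):
            print(n,q,[(round(d["conf"],2),[round(float(c)) for c in d["centre"]],int(d["region"].sum()) if "region" in d else '') for d in getattr(r,f)(p,q)])
E
```

```text
[[ 0.237 -0.     0.972]
 [-0.972  0.001  0.237]
 [-0.001 -1.    -0.   ]]
top bed [(0.62, [172, 213], 13001)]
top stop [(0.59, [163, 148], 1442)]
top stop_grip [(0.69, [163, 142], 1350)]
top stop_pointer [(0.9, [160, 149], 1399)]
top mark [(0.42, [213, 171], 101)]
top clamp_grip [(0.88, [184, 216], 790)]
top clamp_jaw [(0.56, [184, 218], 757)]
top tray [(0.78, [171, 293], 3902)]
top blank [(0.75, [246, 97], 751)]
top sander [(0.95, [166, 286], 683), (0.67, [182, 447], 689)]
top figure1 [(0.89, [248, 166], 393), (0.52, [260, 355], 342)]
scene bed [(0.76, [223, 344], 7966)]
scene stop [(0.94, [194, 385], 1003)]
scene stop_grip [(0.95, [192, 384], 929)]
scene stop_pointer [(0.6, [192, 382], 913), (0.19, [193, 340], 65)]
scene mark [(0.6, [242, 300], 669), (0.49, [192, 341], 63), (0.38, [239, 191], 511)]
scene clamp_grip [(0.9, [209, 329], 574)]
scene clamp_jaw [(0.96, [209, 329], 584)]
scene tray [(0.56, [251, 293], 2926)]
scene blank [(0.9, [160, 352], 462)]
scene sander [(0.9, [337, 150], 1171), (0.7, [244, 299], 669), (0.44, [221, 346], 7855)]
scene figure1 [(0.91, [240, 192], 526), (0.54, [177, 316], 342), (0.19, [211, 330], 661), (0.16, [243, 301], 623)]
```

View pics/top1.png

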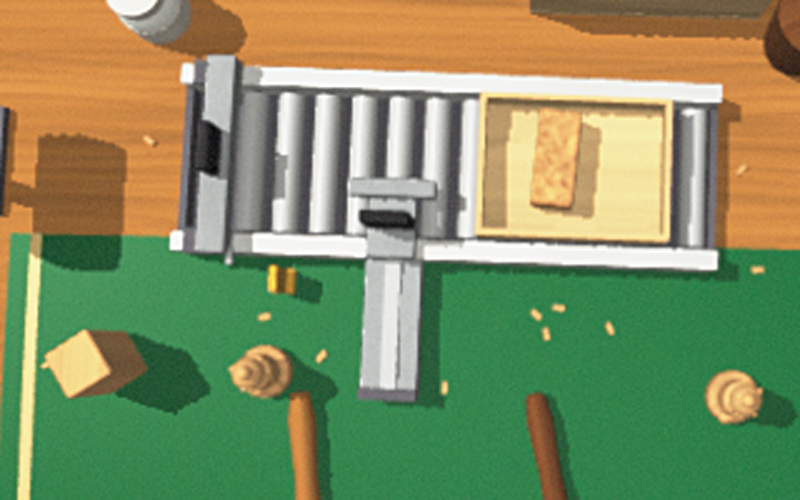

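View pics/scene1.png

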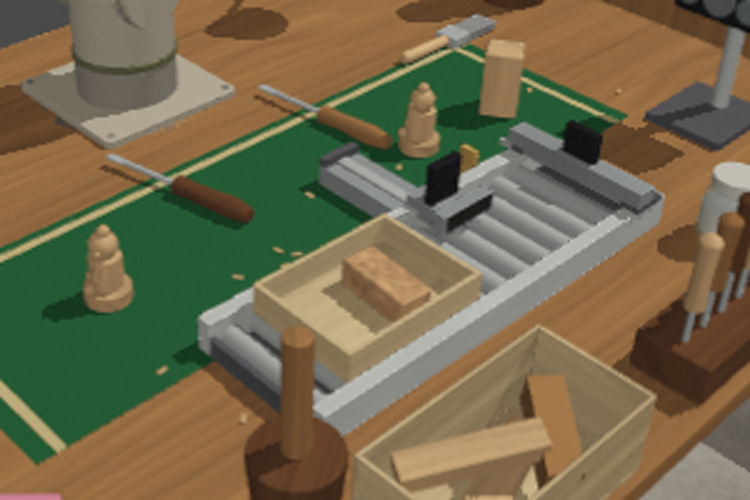

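```bash
cat > bedfit.py <<'E'
from h import *
from scipy.optimize import least_squares
p=shoot("top"); q=shoot("scene")
c=lambda u,v:(100+v/2.5,60+u/2.5)
L=np.array([[.1,.315,.045],[.1,-.265,.045],[-.1,.315,.045],[-.1,-.265,.045]])
obs=np.array([c(182,63),c(722,85),c(171,247),c(717,268)])
def W(b,P):
    P=np.atleast_2d(P); M=R.from_euler('z',b[2]).as_matrix(); return P@M.T+np.array([b[0],b[1],0])
f=lambda b:(proj(p,W(b,L))-obs).ravel()
s=least_squares(f,[.5,-.05,0]); print(s.x,s.fun.round(1))
for nm,pp in (("top",p),("scene",q)):
    im=pp["image"][:,:,::-1].copy(); im=cv2.resize(im,None,fx=2,fy=2)
    for a,b in [(0,1),(2,3)]:
        t=np.linspace(0,1,40)[:,None]
        for x in proj(pp,W(s.x,L[a]*(1-t)+L[b]*t)): cv2.circle(im,(int(2*x[1]),int(2*x[0])),1,(0,0,255),-1)
    cv2.imwrite(f"pics/ov_{nm}.png",im[180:480,200:760] if nm=="top" else im[280:680,380:900])
E
python3 bedfit.py
```

```text
[ 0.61603695 -0.01403152 -0.01730321] [-0.3  0.3 -0.4 -0.1  0.3 -0.4  0.3  0.2]
```

View pics/ov_top.png

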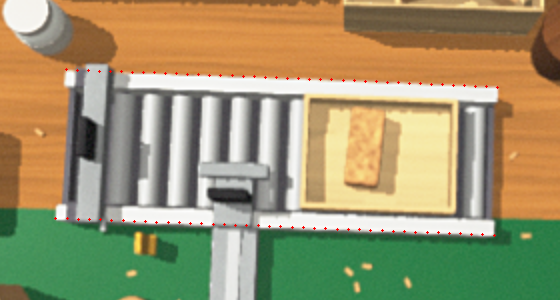

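View pics/ov_scene.png

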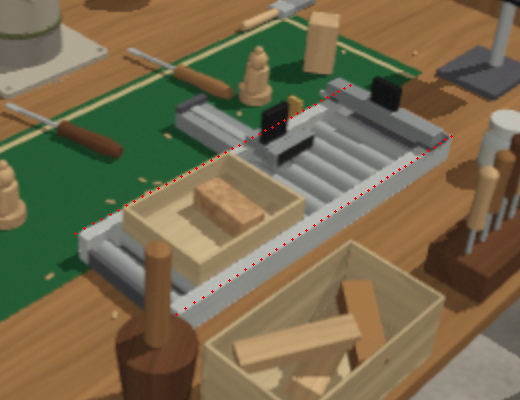

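```bash
cat > fit.py <<'E'
from h import *
from scipy.optimize import least_squares
B=np.array([0.616,-0.014,-0.0173])
def W(P,b=B):
    P=np.atleast_2d(P); return P@R.from_euler('z',b[2]).as_matrix().T+np.array([b[0],b[1],0])
def L(P,b=B):
    P=np.atleast_2d(P); return (P-np.array([b[0],b[1],0]))@R.from_euler('z',b[2]).as_matrix()
def sil(p,pts_list):
    m=np.zeros((420*4,560*4),np.uint8)
    for pts in pts_list:
        a=proj(p,pts)[:,::-1]; h=cv2.convexHull(np.round(a*4+1.5).astype(np.int32)); cv2.fillConvexPoly(m,h,255)
    ys,xs=np.nonzero(m); return np.array([ys.mean(),xs.mean()])/4-.375, len(ys)/16
def box(c,sx,sy,z0,z1,yaw=0):
    g=np.array([[a*sx/2,b*sy/2,z] for a in(-1,1) for b in(-1,1) for z in(z0,z1)])
    return g@R.from_euler('z',yaw).as_matrix().T+np.array([c[0],c[1],0])
def cyl(c,rad,z0,z1):
    t=np.linspace(0,2*np.pi,24); return np.array([[c[0]+rad*np.cos(a),c[1]+rad*np.sin(a),z] for a in t for z in(z0,z1)])
def fig(c,z=0): return [cyl(c,.028,z,z+.02),cyl(c,.0195,z+.02,z+.064),cyl(c,.0165,z+.064,z+.09),cyl(c,.006,z+.09,z+.102)]
def dark(p,near,rad=25,thr=55):
    g=p["image"].max(2)<thr; n,l,st,ce=cv2.connectedComponentsWithStats(g.astype(np.uint8))
    best=[(np.hypot(ce[i][1]-near[0],ce[i][0]-near[1]),i) for i in range(1,n) if st[i,4]>30]
    d,i=min(best); return ce[i][::-1],st[i,4]
def fit(model,obs,x0):
    f=lambda x:np.concatenate([sil(p,model(x))[0]-o for p,o in obs])
    s=least_squares(f,x0,diff_step=1e-3*1.0,x_scale=.01); return s.x,s.fun.round(1)
E
python3 - <<'E'
from fit import *
p=shoot("top"); q=shoot("scene")
for nm,sx,sy,z0,a,b,x0 in [("clamp",.014,.05,.06,(186,214),(203,327),[.57,.05]),("stop",.05,.014,.075,(159,143),(186,383),[.616,.24])]:
    oa,na=dark(p,a); ob,nb=dark(q,b); print(nm,oa,na,ob,nb)
    X,res=fit(lambda x:[box(x,sx,sy,z0,.116,B[2])],[(p,oa),(q,ob)],x0)
    print(X,res,"bed",L([X[0],X[1],0])[0], sil(p,[box(X,sx,sy,z0,.116,B[2])])[1],sil(q,[box(X,sx,sy,z0,.116,B[2])])[1])
fa=r.regions_of(p,"figure1"); fb=r.regions_of(q,"figure1")
for a,b in ((0,1),(1,0)):
    oa=np.argwhere(fa[a]["region"]).mean(0);ob=np.argwhere(fb[b]["region"]).mean(0)
    X,res=fit(lambda x:fig(x),[(p,oa),(q,ob)],[.4,.0]); print("fig",X,res,fa[a]["centre"])
for n,a,b in (("blank",0,0),("mark",0,1)):
    fa=r.regions_of(p,n);fb=r.regions_of(q,n)
    oa=np.argwhere(fa[a]["region"]).mean(0);ob=np.argwhere(fb[b]["region"]).mean(0)
    m=(lambda x:[box(x,.052,.052,0,.1,.5)]) if n=="blank" else (lambda x:[box(x,.026,.008,0,.052,B[2])])
    X,res=fit(m,[(p,oa),(q,ob)],[.45,.2]); print(n,X,res,oa,ob,"bed",L([X[0],X[1],0])[0])
E
```

```text
clamp [187.66304348 214.84782609] 92 [200.91666667 326.62037037] 216
[0.55263376 0.05800604] [-0.6  3.6  2.  -2.2] bed [-0.0646024   0.07089908  0.        ] 185.3125 278.625
stop [161.07511737 140.73239437] 213 [186.39512195 382.49756098] 205
[0.6153953  0.25676354] [-0.5 -0.2 -0.7 -0.4] bed [-0.00528859  0.27071256  0.        ] 239.0 229.9375
fig [0.4 0. ] [ -0.5  77.2  22.5 -42.5] [248.9, 169.3]
fig [0.39765625 0.        ] [  -9.5 -110.7  -36.5   82.1] [260.3, 353.7]
blank [0.40021041 0.37223972] [0.1 0.  0.5 0.4] [244.39327296  97.71798189] [161.01754386 349.85964912] bed [-0.22243892  0.38244895  0.        ]Traceback (most recent call last):
  File "<stdin>", line 13, in <module>
IndexError: list index out of range
```

```bash
sed -i 's/    s=least_squares.*/    g=lambda u:f(u-1); s=least_squares(g,np.array(x0)+1,diff_step=1e-3); return s.x-1,s.fun.round(1)/' fit.py
python3 - <<'E'
from fit import *
p=shoot("top"); q=shoot("scene")
for t in (60,75,90):
  for nm,sx,sy,z0,a,b,x0 in [("clamp",.014,.05,.06,(186,214),(203,327),[.57,.05]),("stop",.05,.014,.075,(159,143),(186,383),[.616,.24])]:
    oa,na=dark(p,a,thr=t); ob,nb=dark(q,b,thr=t); print(nm,oa,na,ob,nb)
    X,res=fit(lambda x:[box(x,sx,sy,z0,.116,B[2])],[(p,oa),(q,ob)],x0)
    print(X,res,"bed",L([X[0],X[1],0])[0], sil(p,[box(X,sx,sy,z0,.116,B[2])])[1],sil(q,[box(X,sx,sy,z0,.116,B[2])])[1])
fa=r.regions_of(p,"figure1"); fb=r.regions_of(q,"figure1")
print([f["centre"] for f in fa+fb])
for a,b in ((0,1),(1,0)):
    oa=np.argwhere(fa[a]["region"]).mean(0);ob=np.argwhere(fb[b]["region"]).mean(0)
    X,res=fit(lambda x:fig(x),[(p,oa),(q,ob)],[.4,.0]); print("fig",X,res,fa[a]["centre"])
save(p,"mk_top",(190,220,110,190),8); save(q,"mk_sc",(170,215,300,400),8)
E
```

```text
clamp [187.49586777 214.56198347] 121 [200.9638009  326.58823529] 221
[0.55153408 0.06808457] [ 0.1 -0.1  0.4 -0.2] bed [-0.06587626  0.08095709  0.        ] 185.25 275.375
stop [161.0041841  140.51882845] 239 [185.19678715 383.24497992] 249
[0.61563298 0.2579485 ] [-0.5 -0.5  0.4 -0.9] bed [-0.00507144  0.27190145  0.        ] 241.3125 226.625
clamp [187.71631206 215.26950355] 141 [200.78661088 326.32635983] 239
[0.55083148 0.06691557] [ 0.1 -0.4  0.6 -0.4] bed [-0.06655854  0.0797761   0.        ] 186.3125 278.625
stop [160.92727273 140.18181818] 330 [185.07749077 383.19188192] 271
[0.61518952 0.25799827] [-0.3 -0.2  0.5 -0.9] bed [-0.00551569  0.27194354  0.        ] 239.4375 226.625
clamp [187.40782123 216.3575419 ] 179 [202.54333333 325.51666667] 300
[0.5523221  0.06301221] [-0.1  0.  -0.4 -0.1] bed [-0.06500061  0.07589911  0.        ] 182.75 278.625
stop [160.64041995 140.06299213] 381 [194.6503856  380.94730077] 778
[0.62070906 0.24936154] [-2.2  3.4 -7.5  1.1] bed [1.52423604e-04 2.63403593e-01 0.00000000e+00] 232.25 229.9375
[[246.1, 170.1], [242.8, 188.9], [181.1, 316.4]]
fig [0.39403327 0.20462127] [0.2 0.1 0.1 0.3] [246.1, 170.1]Traceback (most recent call last):
  File "<stdin>", line 11, in <module>
IndexError: list index out of range
```

```bash
cat > go.py <<'E'
import sys
from h import *
a=[float(x) for x in sys.argv[1:]]
s=r.read_state()
q=down(np.radians(a[3])) if len(a)>3 else None
t,v=todeltas(a[:3],q,s)
x=R.from_quat(s["eef_rot"]).as_matrix()
print("t",round(s["time"],2),"pos",s["ee_pos"].round(4),"jawyaw",round(float(np.degrees(np.arctan2(x[1,0],x[0,0]))),2),"F",np.round(s["ft_force"],1),"w",round(float(s["width"]),4))
print("d",t.round(4),v.round(2))
E
python3 go.py 0.5515 0.066 0.20 -1
```

```text
t 2.05 pos [ 0.1479 -0.6073  0.2226] jawyaw -76.32 F [0.3 0.5 0.2] w 0.087
d [-0.5587  0.0226  0.5514] [  0.   -75.32   0.  ]
```

Emit:
arm_command(deltas=[-0.5587, 0.0226, 0.5514, 0, -75.3, 0, -0.5587, 0.0226, 0.5514, 0, -75.3, 0, -0.5587, 0.0226, 0.5514, 0, -75.3, 0, -0.5587, 0.0226, 0.5514, 0, -75.3, 0, -0.5587, 0.0226, 0.5514, 0, -75.3, 0, -0.5587, 0.0226, 0.5514, 0, -75.3, 0, -0.5587, 0.0226, 0.5514, 0, -75.3, 0, -0.5587, 0.0226, 0.5514, 0, -75.3, 0], hand=0.6)

```text
time: 3.05
ee_pos: [0.4056, -0.1769, 0.2085]
eef_rot: [0.707, -0.005, 0.006, -0.707]
ft_force: [1.8, -0.2, -0.4]
width: 0.0521
```

```bash
python3 go.py 0.5515 0.066 0.20 -1
```

```text
t 3.05 pos [ 0.4056 -0.1769  0.2085] jawyaw -0.86 F [ 1.8 -0.2 -0.4] w 0.0521
d [0.1422 0.0083 0.245 ] [0.06 0.14 0.05]
```

Emit:
arm_command(deltas=[0.142, 0.008, 0.245, 0, 0, 0, 0.142, 0.008, 0.245, 0, 0, 0, 0.142, 0.008, 0.245, 0, 0, 0, 0.142, 0.008, 0.245, 0, 0, 0, 0.142, 0.008, 0.245, 0, 0, 0, 0.142, 0.008, 0.245, 0, 0, 0, 0.142, 0.008, 0.245, 0, 0, 0])

```text
time: 3.92
ee_pos: [0.551, 0.063, 0.2]
eef_rot: [0.707, -0.007, 0.006, -0.707]
ft_force: [0.3, 0.3, 0.4]
width: 0.0521
```

```bash
python3 go.py 0.5515 0.066 0.079 -1; python3 - <<'E'
from fit import *
p=shoot("wrist")
im=p["image"][:,:,::-1].copy()
for i in proj(p,box([.5515,.066],.014,.05,.06,.116,B[2])): cv2.circle(im,(int(i[1]),int(i[0])),2,(0,0,255),-1)
for i in proj(p,W(np.array([[-.08,y,.045] for y in (-.1,0,.1,.2)]))): cv2.circle(im,(int(i[1]),int(i[0])),2,(255,0,255),-1)
cv2.imwrite("pics/w1.png",im)
E
```

```text
t 3.92 pos [0.551 0.063 0.2  ] jawyaw -1.05 F [0.3 0.3 0.4] w 0.0521
d [0.0005 0.121  0.0031] [ 0.03 -0.05 -0.02]
```

View pics/w1.png

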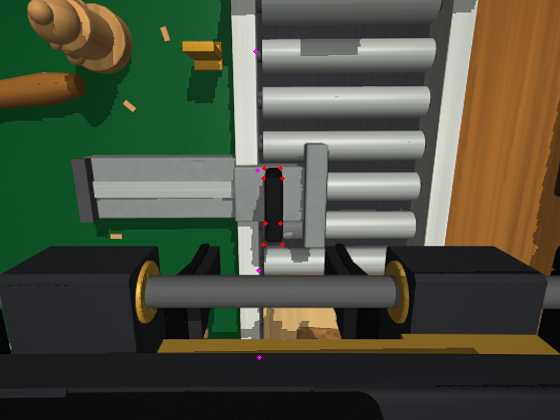

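Emit:
arm_command(deltas=[0.0, 0.06, 0.003, 0, 0, 0, 0, 0.117, 0.003, 0, 0, 0, 0, 0.117, 0.003, 0, 0, 0, 0, 0.117, 0.003, 0, 0, 0])

```text
time: 4.47
ee_pos: [0.5521, 0.0662, 0.0853]
eef_rot: [0.707, -0.006, 0.007, -0.707]
ft_force: [0.3, 0.1, 0.4]
width: 0.0522
```

Emit:
arm_command(deltas=[0, 0, 0, 0, 0, 0, 0, 0, 0, 0, 0, 0, 0, 0, 0, 0, 0, 0, 0, 0, 0, 0, 0, 0], hand=0, grip_force=40)

```text
time: 4.97
ee_pos: [0.5513, 0.0668, 0.0833]
eef_rot: [0.707, -0.006, 0.006, -0.707]
ft_force: [-0.5, 0.1, -1.0]
width: 0.0202
```

Emit:
arm_command(deltas=[0, 0, 0, 0, 0, 0, -0.01, 0, 0, 0, 0, 0, -0.03, 0, 0, 0, 0, 0, -0.05, 0, 0, 0, 0, 0, -0.065, 0, 0, 0, 0, 0, -0.075, 0, 0, 0, 0, 0, -0.075, 0, 0, 0, 0, 0])

```text
time: 5.85
ee_pos: [0.4758, 0.068, 0.0832]
eef_rot: [0.707, -0.006, 0.006, -0.707]
ft_force: [-3.0, -0.2, 1.2]
width: 0.0134
```

```bash
python3 - <<'E'
from h import *
s=r.read_state(); print(s["ee_pos"],s["ft_force"],s["width"])
p=shoot("wrist");save(p,"w2")
E
```

```text
[0.47578902 0.06800071 0.08316095] [-2.96684671 -0.19825282  1.20278144] 0.013446413751894057
```

View pics/w2.png

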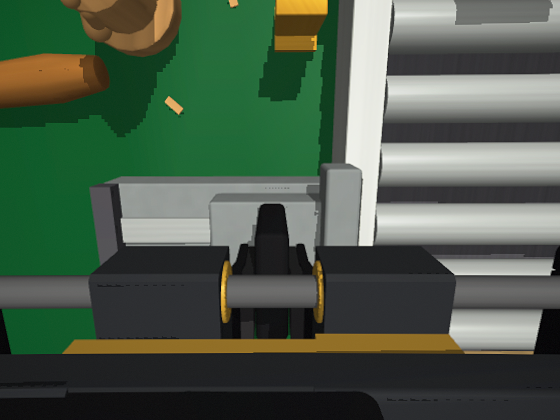

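Emit:
arm_command(deltas=[-0.008, 0, 0, 0, 0, 0, -0.015, 0, 0, 0, 0, 0, -0.02, 0, 0, 0, 0, 0, -0.02, 0, 0, 0, 0, 0])

```text
time: 6.4
ee_pos: [0.4566, 0.0683, 0.0832]
eef_rot: [0.707, -0.006, 0.007, -0.707]
ft_force: [2.6, -1.4, -3.9]
width: 0.0136
```

Emit:
arm_command(deltas=[-0.004, 0, 0, 0, 0, 0, -0.008, 0, 0, 0, 0, 0, -0.01, 0, 0, 0, 0, 0, -0.01, 0, 0, 0, 0, 0])

```text
time: 6.9
ee_pos: [0.4468, 0.0685, 0.0832]
eef_rot: [0.707, -0.006, 0.007, -0.707]
ft_force: [4.9, -1.6, -4.6]
width: 0.0139
```

```bash
python3 - <<'E'
from h import *
p=shoot("wrist");save(p,"w3")
E
```

```text
(no output)
```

View pics/w3.png

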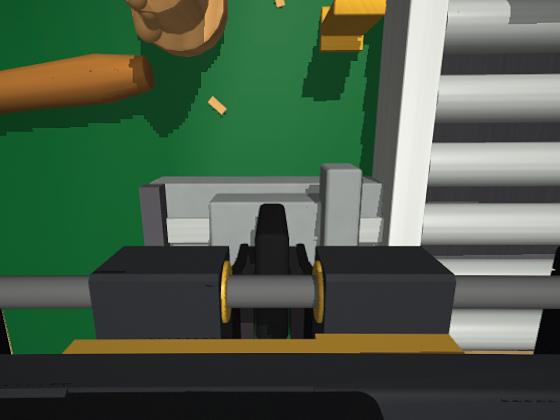

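Emit:
arm_command(deltas=[-0.003, 0, 0, 0, 0, 0, -0.006, 0, 0, 0, 0, 0, -0.006, 0, 0, 0, 0, 0, -0.006, 0, 0, 0, 0, 0])

```text
time: 7.45
ee_pos: [0.4406, 0.0686, 0.0832]
eef_rot: [0.707, -0.006, 0.007, -0.707]
ft_force: [4.8, -2.4, -4.4]
width: 0.0136
```

Emit:
arm_command(deltas=[-0.003, 0, 0, 0, 0, 0, -0.005, 0, 0, 0, 0, 0, -0.005, 0, 0, 0, 0, 0])

```text
time: 7.82
ee_pos: [0.4377, 0.0687, 0.0832]
eef_rot: [-0.707, 0.005, -0.008, 0.707]
ft_force: [19.5, -1.6, -20.2]
width: 0.0139
```

Emit:
arm_command(deltas=[0.002, 0, 0, 0, 0, 0, 0.002, 0, 0, 0, 0, 0, 0.002, -0.05, 0, 0, 0, 0, 0.002, -0.13, 0, 0, 0, 0, 0.002, -0.13, 0, 0, 0, 0], hand=0.6)

```text
time: 8.45
ee_pos: [0.4384, 0.0696, 0.2166]
eef_rot: [0.707, -0.004, 0.008, -0.707]
ft_force: [0.5, -0.4, -0.7]
width: 0.0504
```

```bash
python3 go.py 0.6155 0.258 0.21 89
```

```text
t 8.45 pos [0.4384 0.0696 0.2166] jawyaw -0.98 F [ 0.5 -0.4 -0.7] w 0.0504
d [0.1738 0.0073 0.1914] [  0.23 -89.98   0.18]
```

Emit:
arm_command(deltas=[0.174, 0, 0.191, 0, -90, 0, 0.174, 0, 0.191, 0, -90, 0, 0.174, 0, 0.191, 0, -90, 0, 0.174, 0, 0.191, 0, -90, 0, 0.174, 0, 0.191, 0, -90, 0, 0.174, 0, 0.191, 0, -90, 0, 0.174, 0, 0.191, 0, -90, 0, 0.174, 0, 0.191, 0, -90, 0])

```text
time: 9.45
ee_pos: [0.614, 0.2569, 0.2121]
eef_rot: [-0.52, -0.479, 0.48, 0.52]
ft_force: [0.3, -0.8, -0.0]
width: 0.0521
```

Emit:
arm_command(deltas=[0, 0.0, 0, 0, -10, 0, 0, 0.0, 0, 0, -10, 0])

```text
time: 9.7
ee_pos: [0.6141, 0.2568, 0.2121]
eef_rot: [-0.478, -0.52, 0.521, 0.479]
ft_force: [0.1, -0.3, 0.3]
width: 0.0521
```

```bash
python3 go.py 0.6155 0.258 0.21 89; python3 - <<'E'
from fit import *
p=shoot("wrist");
save(p,"w4")
E
```

```text
t 9.7 pos [0.6141 0.2568 0.2121] jawyaw 94.89 F [ 0.1 -0.3  0.3] w 0.0521
d [ 0.0011  0.0021 -0.0015] [-0.1   5.89 -0.  ]
```

View pics/w4.png

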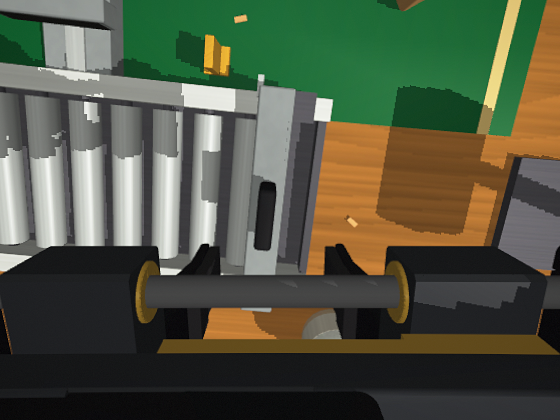

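```bash
python3 - <<'E'
from fit import *
p=shoot("wrist");save(p,"w4b",(20,120,180,300),6)
np.save("w4.npy",p,allow_pickle=True)
E
```

```text
(no output)
```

View pics/w4b.png

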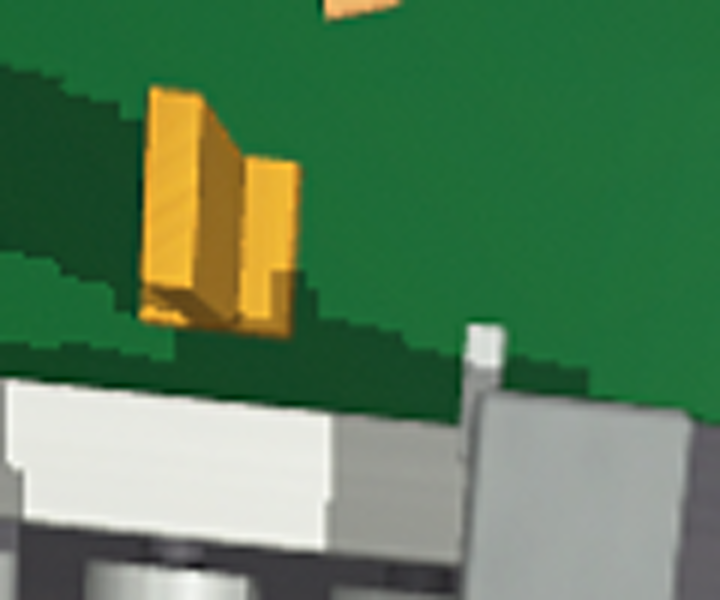

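Emit:
arm_command(deltas=[-0.05, 0, 0.05, 0, 5.9, 0, -0.05, 0, 0.05, 0, 5.9, 0, -0.05, 0, 0.05, 0, 5.9, 0])

```text
time: 10.18
ee_pos: [0.5694, 0.202, 0.2135]
eef_rot: [0.505, 0.495, -0.495, -0.504]
ft_force: [-0.3, -0.0, 0.4]
width: 0.0521
```

```bash
python3 - <<'E'
from fit import *
p=shoot("wrist");save(p,"w5b",(20,120,180,300),6);save(p,"w5")
np.save("w5.npy",p,allow_pickle=True)
E
```

```text
(no output)
```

View pics/w5.png

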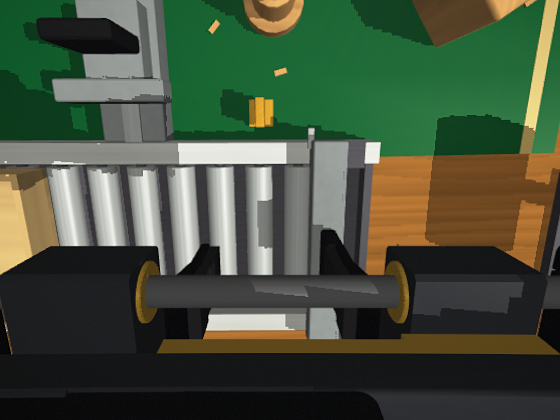

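View pics/w5b.png

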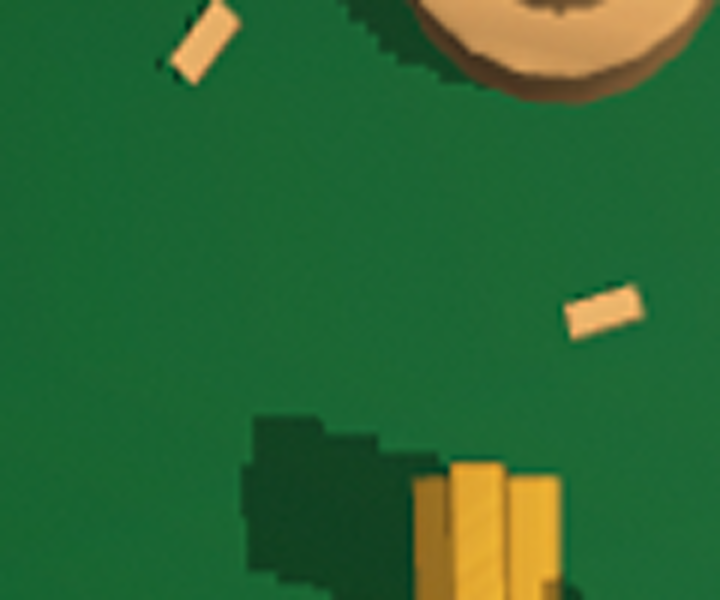

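```bash
python3 - <<'E'
from fit import *
p=np.load("w5.npy",allow_pickle=True).item(); save(p,"w5c",(80,160,230,340),7)
E
```

```text
(no output)
```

View pics/w5c.png

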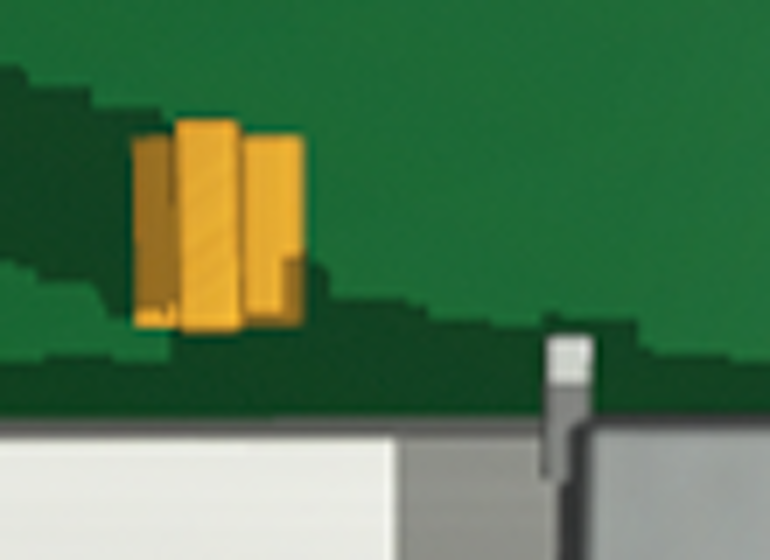

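```bash
python3 - <<'E'
from fit import *
a=np.load("w4.npy",allow_pickle=True).item();b=np.load("w5.npy",allow_pickle=True).item()
for n,x,y in (("mark",(54.3,208.5),(112.3,259.9)),("ptr",(74.2,260.8),(127.9,311.4))):
    X,e=tri([ray(a,x),ray(b,y)]); print(n,X,e,"bed",L(X)[0], [L(atz(c,k,z))[0].round(4) for c,k in((a,x),(b,y)) for z in(.052,)])
E
python3 go.py 0.6155 0.258 0.085 89
```

```text
mark [0.49311311 0.19074604 0.04534859] [np.float64(0.0007773218700867551), np.float64(0.0007773218700868231)] bed [-0.12641043  0.20258956  0.04534859] [array([-0.1248,  0.2033,  0.052 ]), array([-0.1269,  0.2033,  0.052 ])]
ptr [0.50712705 0.23733754 0.05520607] [np.float64(5.69474353828722e-05), np.float64(5.6947435382994606e-05)] bed [-0.11320458  0.24941652  0.05520607] [array([-0.1135,  0.2492,  0.052 ]), array([-0.1132,  0.2498,  0.052 ])]
t 10.22 pos [0.5696 0.2029 0.2136] jawyaw 88.95 F [ 1.2 -0.2 -0.1] w 0.0525
d [ 0.0559  0.1287 -0.0448] [ 0.06 -0.05  0.01]
```

```bash
python3 - <<'E'
from fit import *
a=np.load("w4.npy",allow_pickle=True).item()
print(atz(a,(185,268),.116),atz(a,(245,262),.116))
E
python3 go.py 0.6155 0.255 0.085 89
```

```text
[0.59173756 0.25083013 0.116     ] [0.64006902 0.2499064  0.116     ]
t 10.22 pos [0.5696 0.2029 0.2136] jawyaw 88.95 F [ 1.2 -0.2 -0.1] w 0.0525
d [ 0.0529  0.1287 -0.0448] [ 0.06 -0.05  0.01]
```

Emit:
arm_command(deltas=[0.0485, 0, -0.045, 0, 0, 0, 0.0485, 0, -0.045, 0, 0, 0, 0.0485, 0.06, -0.045, 0, 0, 0, 0.0485, 0.115, -0.045, 0, 0, 0, 0.0485, 0.126, -0.045, 0, 0, 0, 0.0485, 0.126, -0.045, 0, 0, 0])

```text
time: 10.98
ee_pos: [0.6152, 0.2512, 0.0882]
eef_rot: [-0.504, -0.496, 0.495, 0.504]
ft_force: [-0.2, 1.0, 0.1]
width: 0.0527
```

Emit:
arm_command(deltas=[0, 0, 0, 0, 0, 0, 0, 0, 0, 0, 0, 0, 0, 0, 0, 0, 0, 0, 0, 0, 0, 0, 0, 0, 0, 0, 0, 0, 0, 0], hand=0, grip_force=50)

```text
time: 11.6
ee_pos: [0.615, 0.2512, 0.0874]
eef_rot: [-0.504, -0.496, 0.495, 0.504]
ft_force: [2.0, 3.9, -0.6]
width: 0.0136
```

Emit:
arm_command(deltas=[-0.01, 0, 0, 0, 0, 0, -0.025, 0, 0, 0, 0, 0, -0.04, 0, 0, 0, 0, 0, -0.047, 0, 0, 0, 0, 0, -0.047, 0, 0, 0, 0, 0, -0.047, 0, 0, 0, 0, 0])

```text
time: 12.35
ee_pos: [0.6143, 0.2051, 0.0874]
eef_rot: [-0.504, -0.497, 0.495, 0.504]
ft_force: [3.2, 8.1, -3.6]
width: 0.0134
```

```bash
python3 - <<'E'
from fit import *
p=shoot("wrist");save(p,"w6",(0,200,180,380),4)
np.save("w6.npy",p,allow_pickle=True)
E
```

```text
(no output)
```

View pics/w6.png

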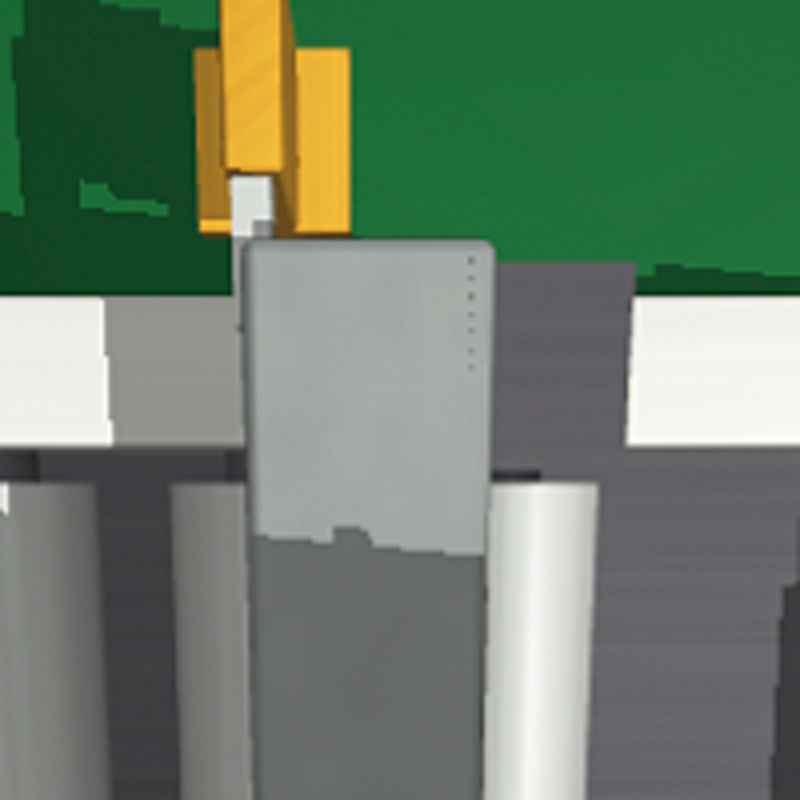

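Emit:
arm_command(deltas=[0, 0, 0, 0, 0, 0, 0, 0, 0, 0, 0, 0, 0, -0.06, 0, 0, 0, 0, 0, -0.13, 0, 0, 0, 0, 0, -0.13, 0, 0, 0, 0], hand=0.75)

```text
time: 13.02
ee_pos: [0.6153, 0.2045, 0.222]
eef_rot: [0.505, 0.498, -0.494, -0.503]
ft_force: [-0.1, 0.9, 0.1]
width: 0.0559
```

```bash
python3 - <<'E'
from fit import *
w=shoot("wrist");save(w,"w7",(20,220,180,380),3)
p=shoot("top");q=shoot("scene");save(p,"top2");save(q,"scene2")
c=lambda u,v:(100+v/2.5,60+u/2.5)
C=[atz(p,c(*k),.076) for k in((540,107),(580,112),(572,210),(530,207))]
for k in C: print(k.round(4))
C=np.array(C); print("center",C.mean(0),"long",np.linalg.norm(C[0]-C[3]),"wid",np.linalg.norm(C[0]-C[1]),"yaw long",np.degrees(np.arctan2(*(C[0]+C[1]-C[2]-C[3])[[1,0]])))
for n,pp in(("top",p),("scene",q)):
  for d in r.regions_of(pp,"sander"): 
    print(n,d["conf"],np.argwhere(d["region"]).mean(0))
  im=cv2.resize(pp["image"][:,:,::-1],None,fx=2,fy=2)
  for x in proj(pp,C): cv2.circle(im,(int(2*x[1]+.5),int(2*x[0]+.5)),2,(0,0,255),-1)
  cv2.imwrite(f"pics/sd_{n}.png",im[200:450,300:760] if n=="top" else im[380:600,440:780])
E
```

```text
[ 0.6735 -0.085   0.076 ]
[ 0.6693 -0.1266  0.076 ]
[ 0.5666 -0.1201  0.076 ]
[ 0.5687 -0.0769  0.076 ]
center [ 0.61952968 -0.10215619  0.076     ] long 0.10510102040504543 wid 0.0418320349461647 yaw long -4.037650695396338
top 0.83 [163.54093567 282.20614035]
top 0.61 [179.83003953 448.95125165]
scene 0.92 [338.87628866 151.44985942]
scene 0.72 [243.2140625 302.6328125]
```

View pics/w7.png

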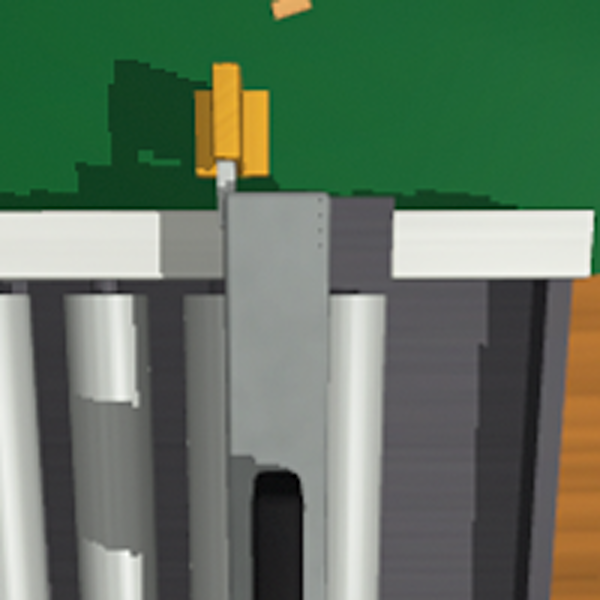

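View pics/sd_scene.png

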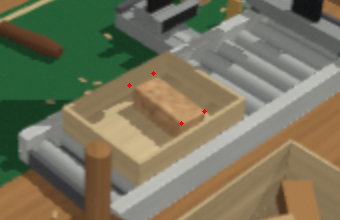

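View pics/top2.png

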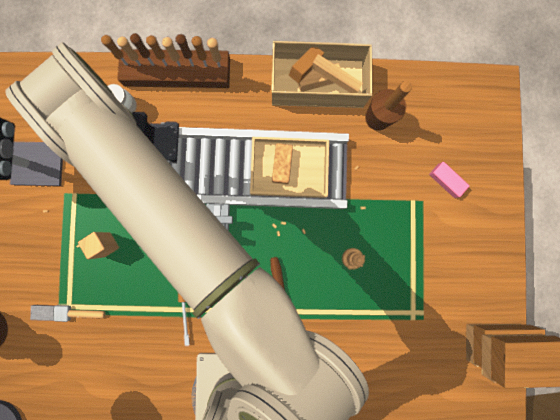

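```bash
python3 go.py 0.6195 -0.102 0.16 86
```

```text
t 13.28 pos [0.6136 0.2027 0.2153] jawyaw 89.02 F [ 0.   0.3 -0.7] w 0.0645
d [-0.3045  0.0557 -0.0112] [-0.12  3.02 -0.08]
```

Emit:
arm_command(deltas=[-0.3045, 0.055, -0.011, 0, 3, 0, -0.3045, 0.055, -0.011, 0, 3, 0, -0.3045, 0.055, -0.011, 0, 3, 0, -0.3045, 0.055, -0.011, 0, 3, 0, -0.3045, 0.055, -0.011, 0, 3, 0, -0.3045, 0.055, -0.011, 0, 3, 0, -0.3045, 0.055, -0.011, 0, 3, 0], hand=0.75)

```text
time: 14.15
ee_pos: [0.6193, -0.1008, 0.1611]
eef_rot: [-0.516, -0.482, 0.483, 0.518]
ft_force: [-0.3, 0.5, 0.5]
width: 0.0653
```

```bash
python3 go.py 0.6195 -0.102 0.048 86; python3 - <<'E'
from fit import *
w=shoot("wrist");save(w,"w8")
E
```

```text
t 14.15 pos [ 0.6193 -0.1008  0.1611] jawyaw 86.03 F [-0.3  0.5  0.5] w 0.0653
d [-0.0013  0.1131 -0.0005] [-0.09  0.03  0.06]
```

View pics/w8.png

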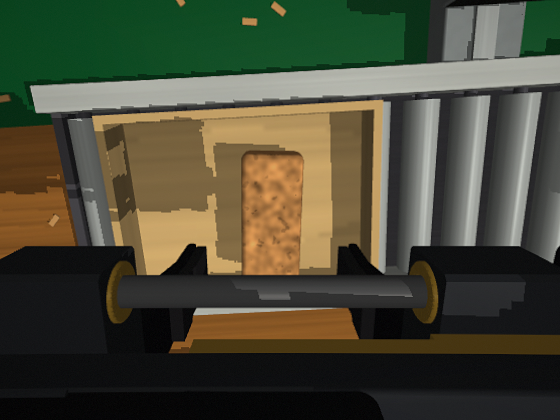

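Emit:
arm_command(deltas=[-0.001, 0.06, 0, 0, 0, 0, -0.001, 0.105, 0, 0, 0, 0, -0.001, 0.112, 0, 0, 0, 0, -0.001, 0.112, 0, 0, 0, 0, -0.001, 0.112, 0, 0, 0, 0])

```text
time: 14.82
ee_pos: [0.6211, -0.1017, 0.0524]
eef_rot: [0.518, 0.483, -0.482, -0.516]
ft_force: [-0.5, 0.2, 1.0]
width: 0.0654
```

Emit:
arm_command(deltas=[0, 0, 0, 0, 0, 0, 0, 0, 0, 0, 0, 0, 0, 0, 0, 0, 0, 0, 0, 0, 0, 0, 0, 0], hand=0, grip_force=15)

```text
time: 15.32
ee_pos: [0.62, -0.1023, 0.0505]
eef_rot: [0.517, 0.482, -0.482, -0.517]
ft_force: [-0.8, -0.5, 3.6]
width: 0.0449
```

Emit:
arm_command(deltas=[0, -0.05, 0, 0, 0, 0, 0, -0.1, 0, 0, 0, 0, 0, -0.1, 0, 0, 0, 0])

```text
time: 15.7
ee_pos: [0.6217, -0.1018, 0.154]
eef_rot: [0.519, 0.484, -0.481, -0.515]
ft_force: [0.5, 0.1, -2.1]
width: 0.0447
```

```bash
python3 go.py 0.55 -0.38 0.15 86; python3 - <<'E'
from fit import *
w=shoot("wrist");save(w,"w9")
E
```

```text
t 15.7 pos [ 0.6217 -0.1018  0.154 ] jawyaw 86.03 F [ 0.5  0.1 -2.1] w 0.0447
d [-0.2825  0.0038  0.0523] [ 0.33  0.03 -0.02]
```

View pics/w9.png

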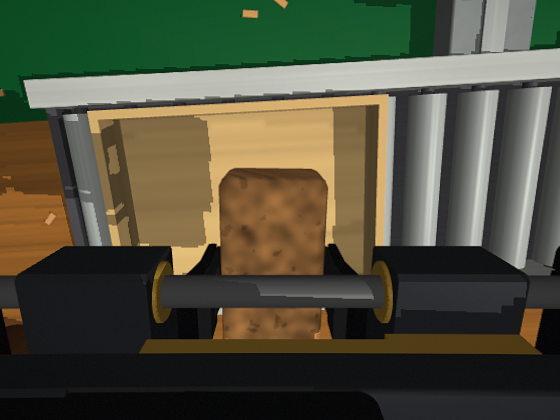

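Emit:
arm_command(deltas=[-0.2825, 0, 0.052, 0, 0, 0, -0.2825, 0, 0.052, 0, 0, 0, -0.2825, 0, 0.052, 0, 0, 0, -0.2825, 0, 0.052, 0, 0, 0, -0.2825, 0, 0.052, 0, 0, 0, -0.2825, 0, 0.052, 0, 0, 0])

```text
time: 16.5
ee_pos: [0.5458, -0.3846, 0.1477]
eef_rot: [-0.518, -0.48, 0.481, 0.519]
ft_force: [-0.3, 0.0, -1.6]
width: 0.0449
```

```bash
python3 go.py 0.55 -0.38 0.013 86; python3 - <<'E'
from fit import *
w=shoot("wrist");save(w,"w10")
E
```

```text
t 16.5 pos [ 0.5458 -0.3846  0.1477] jawyaw 85.67 F [-0.3  0.  -1.6] w 0.0449
d [ 0.0049  0.1347 -0.0042] [-0.17 -0.33  0.02]
```

View pics/w10.png

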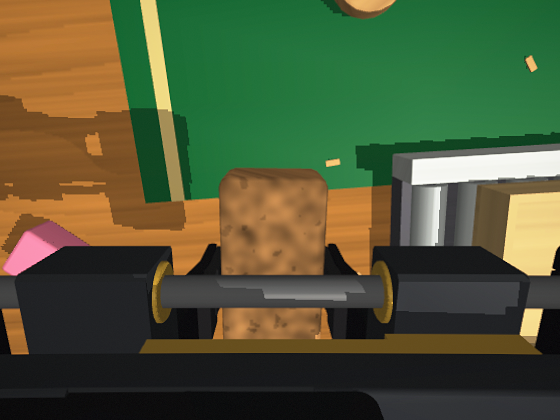

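Emit:
arm_command(deltas=[0, 0.06, 0, 0, 0, 0, 0, 0.115, 0, 0, 0, 0, 0, 0.131, 0, 0, 0, 0, 0, 0.135, 0, 0, 0, 0, 0, 0.135, 0, 0, 0, 0])

```text
time: 17.18
ee_pos: [0.5496, -0.3805, 0.0171]
eef_rot: [0.518, 0.483, -0.482, -0.516]
ft_force: [0.3, -0.9, 0.5]
width: 0.045
```

Emit:
arm_command(deltas=[0, 0, 0, 0, 0, 0, 0, 0, 0, 0, 0, 0, 0, -0.05, 0, 0, 0, 0, 0, -0.11, 0, 0, 0, 0, 0, -0.17, 0, 0, 0, 0, 0, -0.19, 0, 0, 0, 0], hand=0.75)

```text
time: 17.92
ee_pos: [0.5498, -0.3806, 0.2101]
eef_rot: [0.519, 0.483, -0.482, -0.515]
ft_force: [0.8, -0.8, -0.3]
width: 0.0653
```

```bash
python3 - <<'E'
from fit import *
w=shoot("wrist");save(w,"w11")
p=shoot("top");q=shoot("scene");save(p,"top3");save(q,"scene3")
for n,pp in(("top",p),("scene",q)):
  for d in r.regions_of(pp,"figure1"): print(n,d["conf"],np.argwhere(d["region"]).mean(0))
E
python3 go.py 0.45 -0.2 0.2
```

```text
top 0.93 [258.16338028 352.48732394]
top 0.57 [248.08585859 164.95454545]
top 0.55 [212.25663717 172.        ]
scene 0.74 [241.07476636 193.19392523]
scene 0.63 [247.46126966 296.39225393]
scene 0.59 [180.06734007 317.02693603]
scene 0.3 [193.49325626 301.04238921]
t 18.18 pos [ 0.5477 -0.3805  0.2034] jawyaw 86.02 F [-0.6 -0.8 -0.1] w 0.0656
d [0.1733 0.0037 0.11  ] [0. 0. 0.]
```

View pics/top3.png

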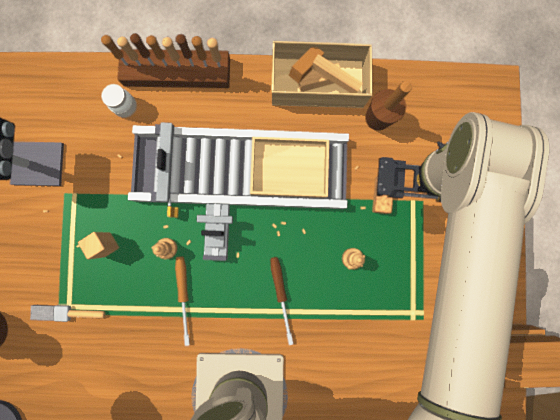

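View pics/scene3.png

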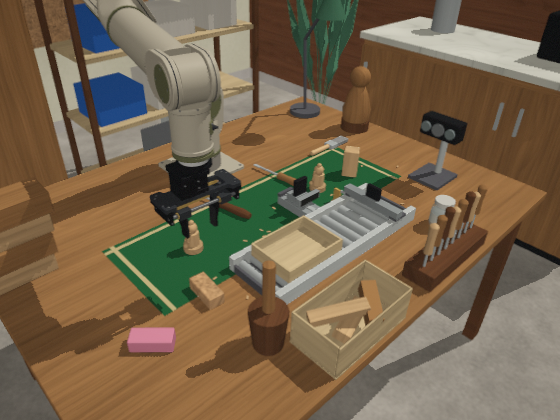

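```bash
python3 - <<'E'
from fit import *
p=shoot("top");q=shoot("scene")
fa=[d for d in r.regions_of(p,"figure1")]; fb=[d for d in r.regions_of(q,"figure1")]
oa=[np.argwhere(d["region"]).mean(0) for d in fa];ob=[np.argwhere(d["region"]).mean(0) for d in fb]
near=lambda o,c:min(o,key=lambda k:np.hypot(*(k-np.array(c))))
for c1,c2,x0 in (((258,352),(241,193),[.38,-.28]),((248,166),(180,317),[.394,.205])):
    a=near(oa,c1);b=near(ob,c2)
    print(a,b,*fit(lambda x:fig(x),[(p,a),(q,b)],x0))
c=lambda u,v:(100+v/2.5,60+u/2.5)
C=np.array([atz(p,c(*k),.074) for k in((480,92),(674,98),(672,243),(474,237))]); print(C.round(3),C.mean(0),L(C.mean(0)))
save(p,"tr",(110,220,230,370),5)
E
```

```text
[258.08479532 352.66374269] [240.20293399 193.2200489 ] [ 0.37886511 -0.29826694] [-0.7 -0.2 -0.7 -0.5]
[247.49604222 164.63588391] [179.47945205 317.01369863] [0.39451824 0.20584367] [0.5 0.2 0.4 0.6]
[[ 0.688 -0.022  0.074]
 [ 0.687 -0.225  0.074]
 [ 0.535 -0.224  0.074]
 [ 0.537 -0.02   0.074]] [ 0.6118031  -0.12280337  0.074     ] [[-0.00231407 -0.10885969  0.074     ]]
```

View pics/tr.png

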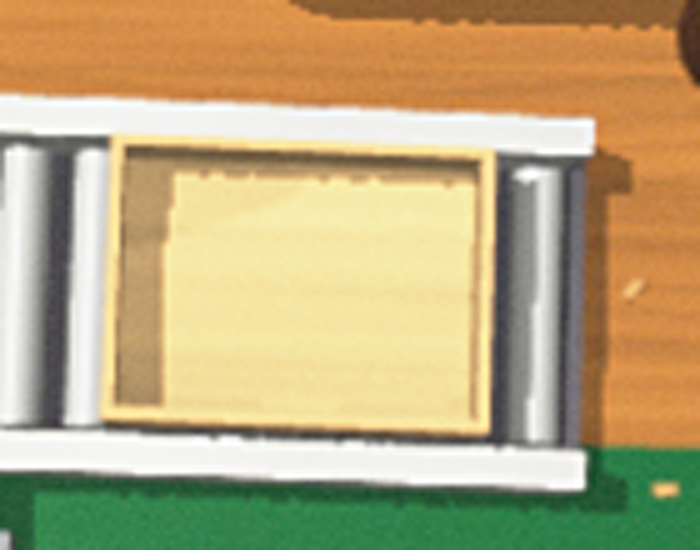

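```bash
python3 go.py 0.379 -0.298 0.19 86
```

```text
t 18.38 pos [ 0.548  -0.3804  0.2039] jawyaw 86.03 F [ 0.5 -1.5 -0.1] w 0.0655
d [0.0705 0.0142 0.1742] [-0.08  0.03  0.05]
```

Emit:
arm_command(deltas=[0.07, 0.012, 0.174, 0, 0, 0, 0.07, 0.012, 0.174, 0, 0, 0, 0.07, 0.012, 0.174, 0, 0, 0, 0.07, 0.012, 0.174, 0, 0, 0, 0.07, 0.012, 0.174, 0, 0, 0], hand=0.85)

```text
time: 19.0
ee_pos: [0.3784, -0.299, 0.1928]
eef_rot: [-0.517, -0.481, 0.483, 0.518]
ft_force: [0.5, -0.4, 0.7]
width: 0.0738
```

```bash
cat > chk.py <<'E'
import sys
from fit import *
x,y,z=map(float,sys.argv[2:5])
w=shoot("wrist"); im=w["image"][:,:,::-1].copy()
for rad,zz in((.028,0),(.028,.02),(.0195,.064),(.004,.102)):
    for i in proj(w,cyl([x,y],rad,zz+z,zz+z)): cv2.circle(im,(int(round(i[1])),int(round(i[0]))),1,(0,0,255),-1)
cv2.imwrite(f"pics/{sys.argv[1]}.png",im)
E
python3 go.py 0.379 -0.298 0.038 86; python3 chk.py w12 0.379 -0.298 0
```

```text
t 19.0 pos [ 0.3784 -0.299   0.1928] jawyaw 85.93 F [ 0.5 -0.4  0.7] w 0.0738
d [ 0.0013  0.1548 -0.0008] [-0.09 -0.07 -0.08]
```

View pics/w12.png

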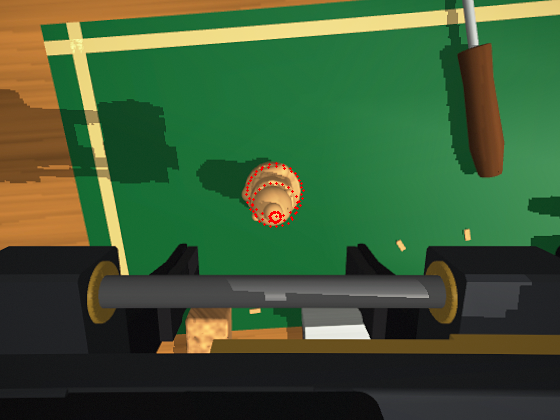

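Emit:
arm_command(deltas=[0, 0.06, -0.001, 0, 0, 0, 0, 0.11, -0.001, 0, 0, 0, 0, 0.145, -0.001, 0, 0, 0, 0, 0.153, -0.001, 0, 0, 0, 0, 0.153, -0.001, 0, 0, 0, 0, 0.153, -0.001, 0, 0, 0])

```text
time: 19.8
ee_pos: [0.3818, -0.2993, 0.0416]
eef_rot: [0.518, 0.482, -0.482, -0.516]
ft_force: [0.1, 0.0, -0.7]
width: 0.0741
```

Emit:
arm_command(deltas=[0, 0, 0, 0, 0, 0, 0, 0, 0, 0, 0, 0, 0, 0, 0, 0, 0, 0, 0, 0, 0, 0, 0, 0], hand=0, grip_force=15)

```text
time: 20.3
ee_pos: [0.3806, -0.2988, 0.0402]
eef_rot: [0.517, 0.482, -0.482, -0.517]
ft_force: [0.3, -0.8, -0.2]
width: 0.0422
```

Emit:
arm_command(deltas=[0, 0, 0, 0, 0, 0, 0, -0.05, 0, 0, 0, 0, 0, -0.11, 0, 0, 0, 0, 0, -0.15, 0, 0, 0, 0, 0, -0.15, 0, 0, 0, 0])

```text
time: 20.92
ee_pos: [0.3818, -0.2995, 0.1924]
eef_rot: [0.519, 0.482, -0.482, -0.516]
ft_force: [0.2, -0.2, -1.9]
width: 0.0386
```

```bash
python3 go.py 0.612 -0.17 0.19 86; python3 chk.py w13 0 0 0
```

```text
t 20.93 pos [ 0.3818 -0.2995  0.1924] jawyaw 86.0 F [ 0.2 -0.2 -1.9] w 0.0386
d [ 0.1452  0.0025 -0.2206] [ 0.15 -0.   -0.19]
```

View pics/w13.png

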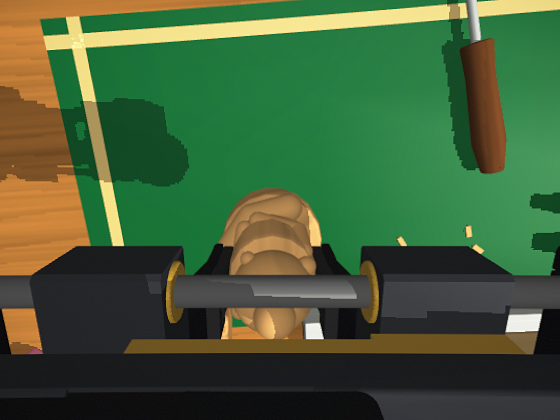

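Emit:
arm_command(deltas=[0.145, 0.0, -0.22, 0, 0, 0, 0.145, 0.0, -0.22, 0, 0, 0, 0.145, 0.0, -0.22, 0, 0, 0, 0.145, 0.0, -0.22, 0, 0, 0, 0.145, 0.0, -0.22, 0, 0, 0, 0.145, 0.0, -0.22, 0, 0, 0])

```text
time: 21.72
ee_pos: [0.6108, -0.166, 0.1876]
eef_rot: [-0.515, -0.483, 0.484, 0.517]
ft_force: [0.3, -0.1, -1.0]
width: 0.0383
```

```bash
python3 go.py 0.614 -0.17 0.082 88; python3 chk.py w14 0.612 -0.17 0.04
```

```text
t 21.73 pos [ 0.6108 -0.166   0.1876] jawyaw 86.3 F [ 0.3 -0.1 -1. ] w 0.0383
d [-0.004   0.1055 -0.0037] [-0.16 -1.7   0.13]
```

View pics/w14.png

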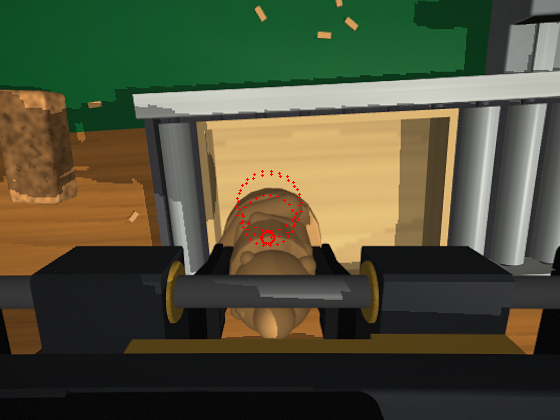

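Emit:
arm_command(deltas=[-0.004, 0.05, -0.003, 0, -1.5, 0, -0.004, 0.09, -0.003, 0, -1.5, 0, -0.004, 0.102, -0.003, 0, -1.5, 0, -0.004, 0.106, -0.003, 0, -1.5, 0, -0.004, 0.106, -0.003, 0, -1.5, 0, -0.004, 0.106, -0.003, 0, -1.5, 0])

```text
time: 22.52
ee_pos: [0.6136, -0.1736, 0.0856]
eef_rot: [0.511, 0.489, -0.489, -0.51]
ft_force: [-0.6, -0.2, -0.2]
width: 0.0388
```

Emit:
arm_command(deltas=[0, 0, 0, 0, 0, 0, 0, 0, 0, 0, 0, 0, 0, 0, 0, 0, 0, 0, 0, -0.05, 0, 0, 0, 0, 0, -0.11, 0, 0, 0, 0, 0, -0.13, 0, 0, 0, 0], hand=0.7)

```text
time: 23.28
ee_pos: [0.6142, -0.173, 0.2181]
eef_rot: [0.512, 0.49, -0.488, -0.509]
ft_force: [0.7, 0.9, -0.1]
width: 0.0607
```

```bash
python3 go.py 0.3945 0.2058 0.20 86; python3 chk.py w15 0.612 -0.17 0.04;python3 - <<'E'
from fit import *
p=shoot("top");save(p,"top4")
E
```

```text
t 23.27 pos [ 0.6142 -0.173   0.2181] jawyaw 87.54 F [ 0.7  0.9 -0.1] w 0.0607
d [0.369  0.0167 0.2358] [ 0.27  1.54 -0.04]
```

View pics/w15.png

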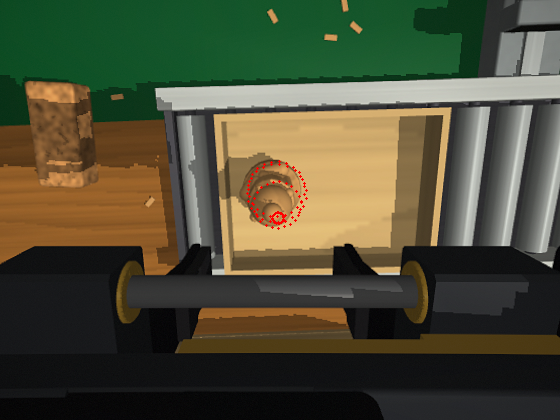

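View pics/top4.png

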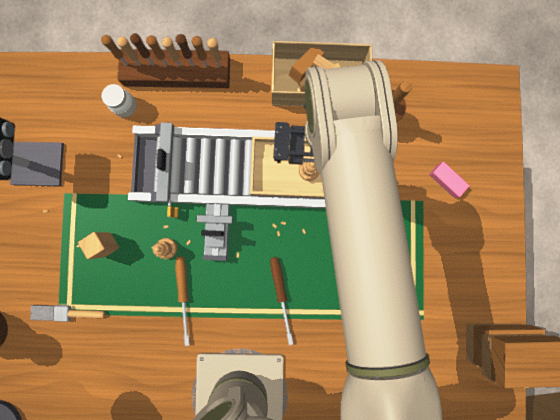

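Emit:
arm_command(deltas=[0.369, 0.0, 0.236, 0, 0, 0, 0.369, 0.0, 0.236, 0, 0, 0, 0.369, 0.0, 0.236, 0, 0, 0, 0.369, 0.0, 0.236, 0, 0, 0, 0.369, 0.0, 0.236, 0, 0, 0, 0.369, 0.0, 0.236, 0, 0, 0, 0.369, 0.0, 0.236, 0, 0, 0, 0.369, 0.015, 0.236, 0, 0, 0], hand=0.85)

```text
time: 24.38
ee_pos: [0.3912, 0.2084, 0.199]
eef_rot: [0.512, 0.49, -0.491, -0.507]
ft_force: [1.4, -2.1, 0.4]
width: 0.0738
```

```bash
python3 go.py 0.3945 0.2058 0.04 87; python3 chk.py w16 0.3945 0.2058 0.0
```

```text
t 24.38 pos [0.3912 0.2084 0.199 ] jawyaw 87.83 F [ 1.4 -2.1  0.4] w 0.0738
d [-0.0016  0.1591 -0.0027] [ 0.27  0.83 -0.32]
```

View pics/w16.png

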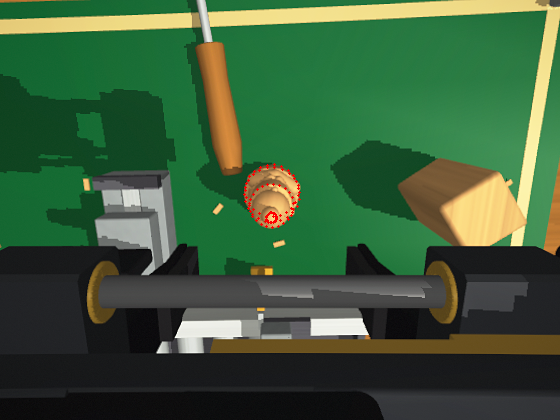

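Emit:
arm_command(deltas=[-0.0015, 0.06, -0.003, 0, 0, 0, -0.0015, 0.11, -0.003, 0, 0, 0, -0.0015, 0.15, -0.003, 0, 0, 0, -0.0015, 0.158, -0.003, 0, 0, 0, -0.0015, 0.158, -0.003, 0, 0, 0, -0.0015, 0.158, -0.003, 0, 0, 0])

```text
time: 25.18
ee_pos: [0.3971, 0.2039, 0.0426]
eef_rot: [0.511, 0.49, -0.488, -0.51]
ft_force: [0.4, 0.2, 0.7]
width: 0.0742
```

Emit:
arm_command(deltas=[0, 0, 0, 0, 0, 0, 0, 0, 0, 0, 0, 0, 0, 0, 0, 0, 0, 0, 0, 0, 0, 0, 0, 0, 0, 0, 0, 0, 0, 0], hand=0, grip_force=15)

```text
time: 25.8
ee_pos: [0.3961, 0.2039, 0.0412]
eef_rot: [0.511, 0.489, -0.489, -0.511]
ft_force: [0.7, 1.0, 1.1]
width: 0.0384
```

Emit:
arm_command(deltas=[0, -0.05, 0, 0, 0, 0, 0, -0.11, 0, 0, 0, 0, 0, -0.16, 0, 0, 0, 0, 0, -0.16, 0, 0, 0, 0])

```text
time: 26.3
ee_pos: [0.3977, 0.2044, 0.204]
eef_rot: [0.514, 0.49, -0.488, -0.508]
ft_force: [0.1, 0.0, -0.7]
width: 0.0385
```

```bash
python3 go.py 0.614 -0.077 0.2 87; python3 - <<'E'
from fit import *
p=shoot("top");save(p,"top5");w=shoot("wrist");save(w,"w17")
E
```

```text
t 26.3 pos [0.3977 0.2044 0.204 ] jawyaw 87.49 F [ 0.1  0.  -0.7] w 0.0385
d [-0.2716  0.0068 -0.2284] [ 0.46  0.49 -0.21]
```

View pics/w17.png

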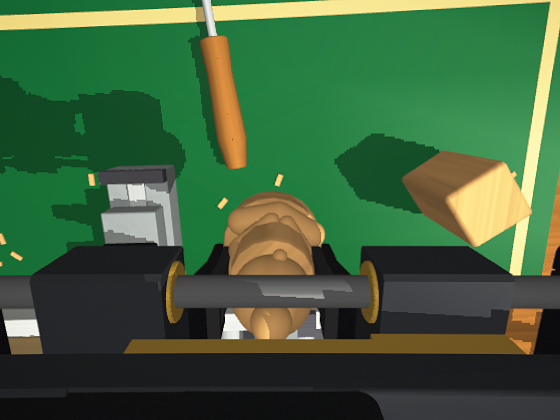

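View pics/top5.png

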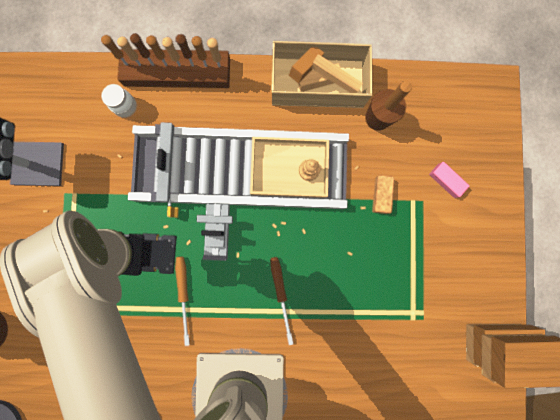

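Emit:
arm_command(deltas=[-0.2716, 0.0, -0.228, 0, 0, 0, -0.2716, 0.0, -0.228, 0, 0, 0, -0.2716, 0.0, -0.228, 0, 0, 0, -0.2716, 0.0, -0.228, 0, 0, 0, -0.2716, 0.0, -0.228, 0, 0, 0, -0.2716, 0.0, -0.228, 0, 0, 0, -0.2716, 0.0, -0.228, 0, 0, 0, -0.2716, 0.0, -0.228, 0, 0, 0])

```text
time: 27.4
ee_pos: [0.6112, -0.0759, 0.1983]
eef_rot: [-0.509, -0.489, 0.49, 0.512]
ft_force: [0.1, 1.1, -1.2]
width: 0.0385
```

```bash
python3 go.py 0.614 -0.077 0.083 88; python3 chk.py w18 0.612 -0.077 0.04
```

```text
t 27.4 pos [ 0.6112 -0.0759  0.1983] jawyaw 87.64 F [ 0.1  1.1 -1.2] w 0.0385
d [-0.0012  0.1153 -0.0033] [-0.24 -0.36  0.12]
```

View pics/w18.png

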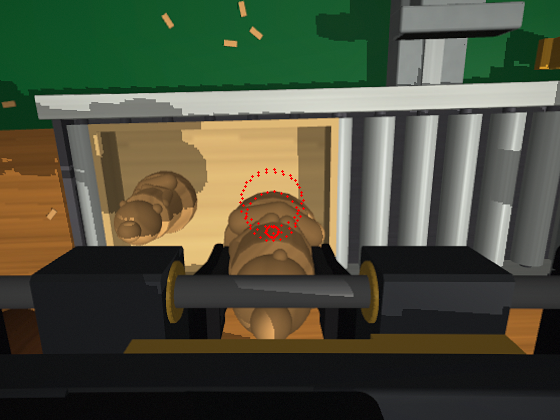

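Emit:
arm_command(deltas=[-0.001, 0.05, -0.003, 0, 0, 0, -0.001, 0.095, -0.003, 0, 0, 0, -0.001, 0.11, -0.003, 0, 0, 0, -0.001, 0.115, -0.003, 0, 0, 0, -0.001, 0.115, -0.003, 0, 0, 0, -0.001, 0.116, -0.003, 0, 0, 0])

```text
time: 28.2
ee_pos: [0.6158, -0.0785, 0.0867]
eef_rot: [0.511, 0.49, -0.489, -0.51]
ft_force: [0.7, -0.2, -0.3]
width: 0.0384
```

Emit:
arm_command(deltas=[0, 0, 0, 0, 0, 0, 0, 0, 0, 0, 0, 0, 0, 0, 0, 0, 0, 0, 0, -0.05, 0, 0, 0, 0, 0, -0.11, 0, 0, 0, 0, 0, -0.15, 0, 0, 0, 0], hand=0.68)

```text
time: 28.95
ee_pos: [0.6154, -0.0782, 0.2381]
eef_rot: [0.511, 0.49, -0.489, -0.51]
ft_force: [1.0, -0.8, -0.5]
width: 0.0591
```

```bash
python3 - <<'E'
from fit import *
w=shoot("wrist");save(w,"w19");q=shoot("scene");save(q,"scene5");p=shoot("top");save(p,"top6")
E
python3 go.py 0.6 -0.3 0.23 88
```

```text
t 29.1 pos [ 0.6159 -0.0783  0.2373] jawyaw 87.53 F [-0.2  0.7 -0.7] w 0.0592
d [-0.2222  0.0074  0.0064] [ 0.21 -0.47 -0.03]
```

View pics/w19.png

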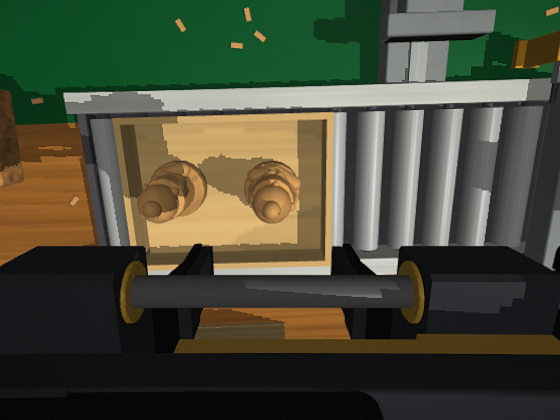

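View pics/scene5.png

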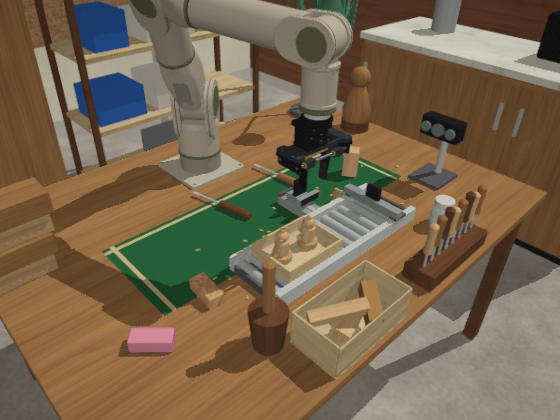

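View pics/top6.png

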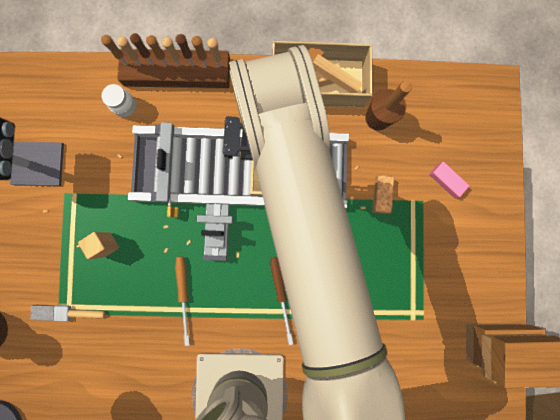

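```bash
python3 go.py 0.613 -0.255 0.22 -1
```

```text
t 29.1 pos [ 0.6159 -0.0783  0.2373] jawyaw 87.53 F [-0.2  0.7 -0.7] w 0.0592
d [-0.1767  0.0174 -0.0046] [ 0.19 88.53  0.14]
```

Emit:
arm_command(deltas=[-0.05, 0.0, -0.004, 0, 88.5, 0, -0.1, 0.0, -0.004, 0, 88.5, 0, -0.1767, 0.0, -0.004, 0, 88.5, 0, -0.1767, 0.0, -0.004, 0, 88.5, 0, -0.1767, 0, -0.004, 0, 88.5, 0, -0.1767, 0, -0.004, 0, 88.5, 0, -0.1767, 0, -0.004, 0, 88.5, 0, -0.1767, 0, -0.004, 0, 88.5, 0], hand=0.5)

```text
time: 30.1
ee_pos: [0.6107, -0.2553, 0.2334]
eef_rot: [-0.707, -0.007, 0.008, 0.707]
ft_force: [-0.1, -0.5, -0.1]
width: 0.0436
```

```bash
python3 go.py 0.613 -0.255 0.2 -1
```

```text
t 30.1 pos [ 0.6107 -0.2553  0.2334] jawyaw 1.22 F [-0.1 -0.5 -0.1] w 0.0436
d [0.0023 0.0334 0.0003] [-0.03  2.22 -0.12]
```

Emit:
arm_command(deltas=[0.001, 0.02, 0, 0, 2.2, 0, 0.001, 0.02, 0, 0, 2.2, 0])

```text
time: 30.35
ee_pos: [0.6111, -0.2551, 0.2124]
eef_rot: [-0.707, 0.005, -0.002, 0.708]
ft_force: [-0.2, -0.0, 0.4]
width: 0.0436
```

```bash
python3 go.py 0.613 -0.255 0.062 -1; python3 - <<'E'
from fit import *
w=shoot("wrist");save(w,"w20");p=shoot("top");save(p,"top7",(90,240,120,440),2.4)
print([L(atz(w,k,.074))[0].round(3) for k in []])
E
```

```text
t 30.35 pos [ 0.6111 -0.2551  0.2124] jawyaw -0.59 F [-0.2 -0.   0.4] w 0.0436
d [ 0.0026  0.1504 -0.    ] [-0.07  0.41 -0.24]
[]
```

View pics/w20.png

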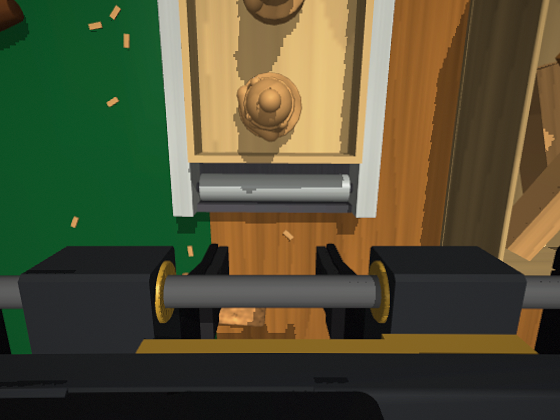

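View pics/top7.png

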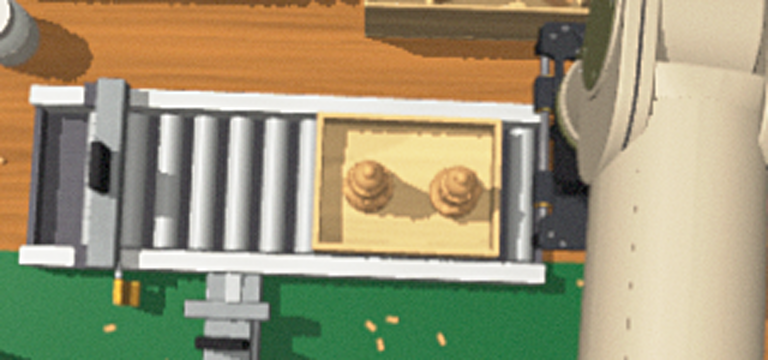

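Emit:
arm_command(deltas=[0.002, 0.05, 0, 0, 0.4, 0, 0.002, 0.1, 0, 0, 0.4, 0, 0.002, 0.142, 0, 0, 0.4, 0, 0.002, 0.15, 0, 0, 0.4, 0, 0.002, 0.15, 0, 0, 0.4, 0])

```text
time: 31.08
ee_pos: [0.615, -0.2554, 0.0664]
eef_rot: [0.707, -0.006, 0.007, -0.707]
ft_force: [-0.1, -0.5, 0.9]
width: 0.0434
```

```bash
python3 go.py 0.613 -0.255 0.062 -1; python3 - <<'E'
from fit import *
w=shoot("wrist");save(w,"w21");q=shoot("scene");save(q,"scene7",(130,330,150,450),2.5)
E
```

```text
t 31.07 pos [ 0.615  -0.2554  0.0664] jawyaw -1.0 F [-0.1 -0.5  0.9] w 0.0434
d [-0.002   0.0044  0.0004] [ 0.01 -0.    0.06]
```

View pics/w21.png

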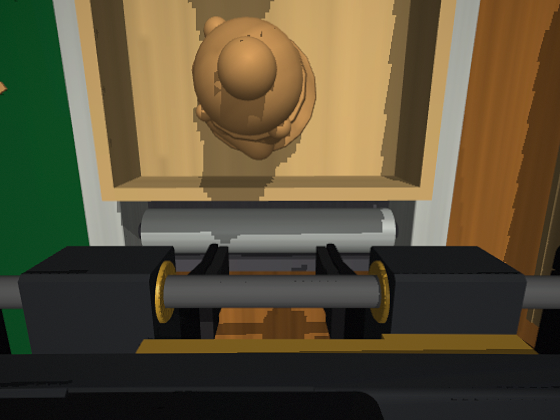

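View pics/scene7.png

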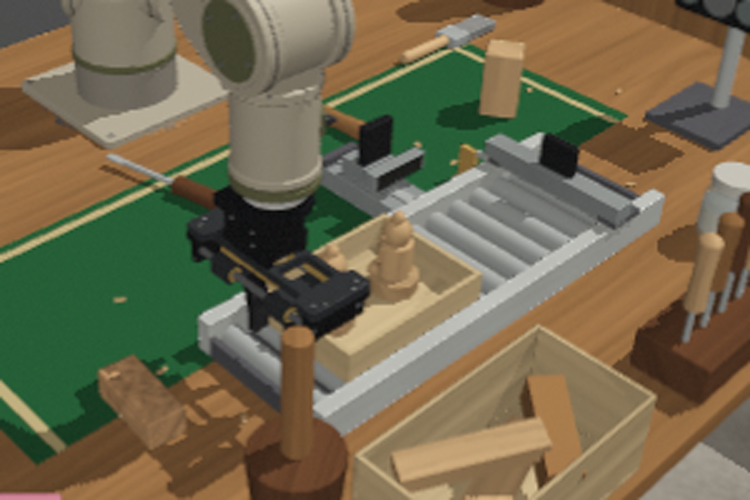

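Emit:
arm_command(deltas=[0, 0.002, 0.006, 0, 0, 0, 0, 0.002, 0.012, 0, 0, 0, 0, 0.002, 0.018, 0, 0, 0, 0, 0.002, 0.024, 0, 0, 0, 0, 0.002, 0.032, 0, 0, 0, 0, 0.002, 0.04, 0, 0, 0, 0, 0.002, 0.048, 0, 0, 0, 0, 0.002, 0.056, 0, 0, 0])

```text
time: 32.17
ee_pos: [0.6154, -0.1987, 0.0632]
eef_rot: [0.707, -0.006, 0.006, -0.707]
ft_force: [-0.7, -1.3, 1.5]
width: 0.0435
```

```bash
python3 - <<'E'
from fit import *
w=shoot("wrist");save(w,"w22")
E
```

```text
(no output)
```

View pics/w22.png

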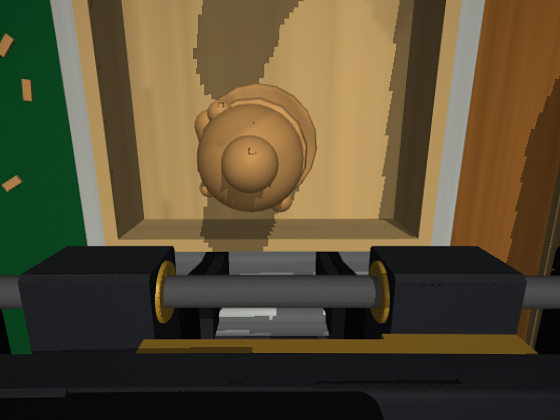

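Emit:
arm_command(deltas=[0, 0, 0.01, 0, 0, 0, 0, 0, 0.02, 0, 0, 0, 0, 0, 0.03, 0, 0, 0, 0, 0, 0.04, 0, 0, 0, 0, 0, 0.05, 0, 0, 0, 0, 0, 0.06, 0, 0, 0, 0, 0, 0.07, 0, 0, 0, 0, 0, 0.08, 0, 0, 0])

```text
time: 33.22
ee_pos: [0.6167, -0.1186, 0.0631]
eef_rot: [0.707, -0.006, 0.006, -0.707]
ft_force: [-0.6, -2.6, 0.5]
width: 0.0434
```

Emit:
arm_command(deltas=[0, 0, 0.01, 0, 0, 0, 0, 0, 0.02, 0, 0, 0, 0, 0, 0.03, 0, 0, 0, 0, 0, 0.039, 0, 0, 0, 0, 0, 0.047, 0, 0, 0, 0, 0, 0.054, 0, 0, 0, 0, 0, 0.06, 0, 0, 0, 0, 0, 0.06, 0, 0, 0])

```text
time: 34.22
ee_pos: [0.6181, -0.0583, 0.0634]
eef_rot: [-0.707, 0.006, -0.006, 0.707]
ft_force: [-0.0, -0.4, 0.5]
width: 0.0436
```

```bash
python3 - <<'E'
from fit import *
w=shoot("wrist");save(w,"w23");p=shoot("top");save(p,"top8",(90,240,100,420),2.4);q=shoot("scene");save(q,"scene8",(130,330,150,450),2.5)
E
```

```text
(no output)
```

View pics/top8.png

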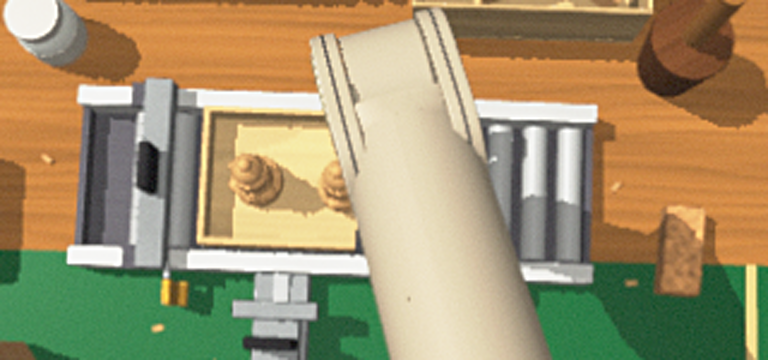

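View pics/scene8.png

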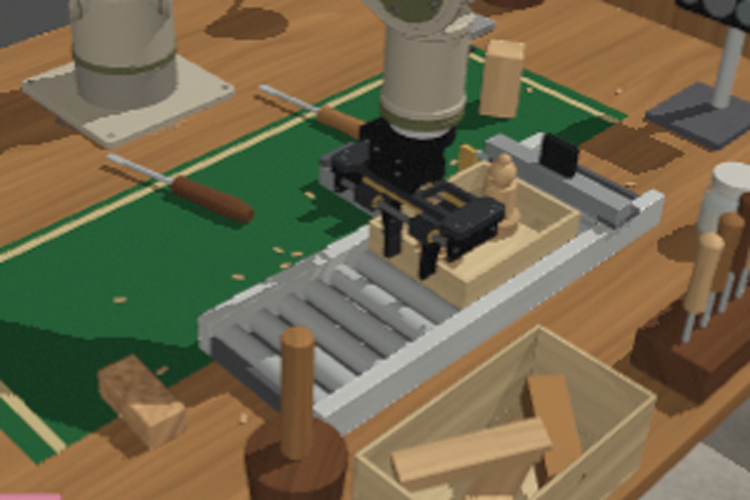

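Emit:
arm_command(deltas=[0, 0, 0.005, 0, 0, 0, 0, 0, 0.01, 0, 0, 0, 0, 0, 0.015, 0, 0, 0, 0, 0, 0.019, 0, 0, 0, 0, 0, 0.022, 0, 0, 0, 0, 0, 0.025, 0, 0, 0, 0, 0, 0.027, 0, 0, 0, 0, 0, 0.029, 0, 0, 0])

```text
time: 35.38
ee_pos: [0.6184, -0.0303, 0.0632]
eef_rot: [0.707, -0.006, 0.006, -0.707]
ft_force: [-0.3, -1.7, 0.9]
width: 0.0437
```

Emit:
arm_command(deltas=[0, 0, 0.001, 0, 0, 0, 0, 0, 0.002, 0, 0, 0, 0, 0, 0.003, 0, 0, 0, 0, 0, 0.004, 0, 0, 0, 0, 0, 0.004, 0, 0, 0])

```text
time: 36.0
ee_pos: [0.6184, -0.0261, 0.0632]
eef_rot: [-0.707, 0.006, -0.006, 0.707]
ft_force: [1.2, -0.2, -0.0]
width: 0.0436
```

```bash
python3 - <<'E'
from fit import *
w=shoot("wrist");save(w,"w24");p=shoot("top");save(p,"top9",(110,220,120,240),6)
E
```

View pics/top9.png

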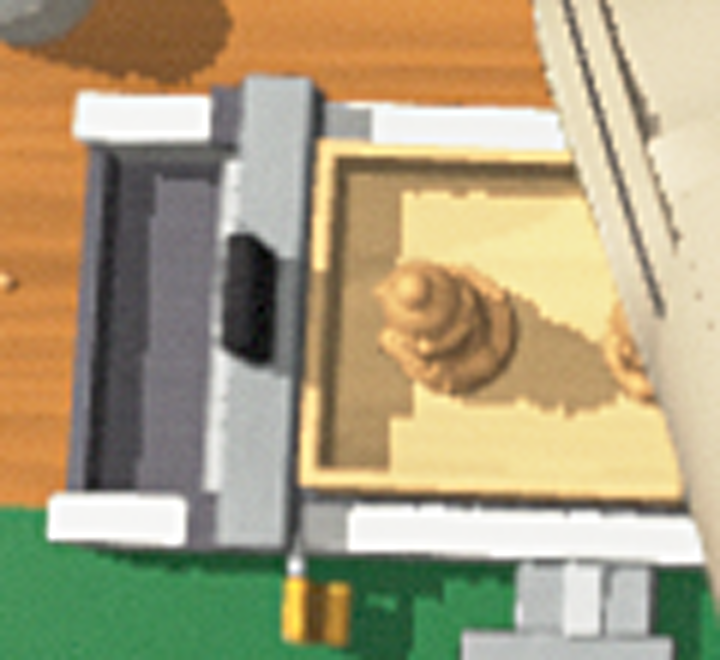

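View pics/w24.png

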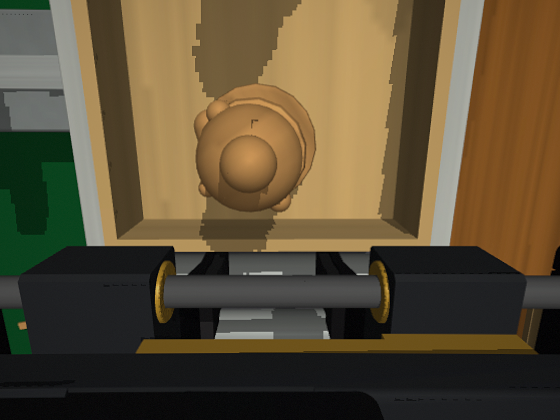

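Emit:
arm_command(deltas=[0, 0, 0.001, 0, 0, 0, 0, 0, 0.002, 0, 0, 0])

```text
time: 36.35
ee_pos: [0.6184, -0.0244, 0.0631]
eef_rot: [0.707, -0.006, 0.006, -0.707]
ft_force: [-0.4, -0.7, 0.5]
width: 0.0434
```

Emit:
arm_command(deltas=[0, 0, 0.001, 0, 0, 0, 0, 0, 0.002, 0, 0, 0])

```text
time: 36.6
ee_pos: [0.6184, -0.0223, 0.0631]
eef_rot: [0.707, -0.006, 0.006, -0.707]
ft_force: [0.3, -0.6, -0.0]
width: 0.0434
```

Emit:
arm_command(deltas=[0, 0, 0.001, 0, 0, 0, 0, 0, 0.001, 0, 0, 0])

```text
time: 36.85
ee_pos: [0.6185, -0.0212, 0.0631]
eef_rot: [-0.707, 0.006, -0.006, 0.707]
ft_force: [-0.2, -0.3, 0.0]
width: 0.0434
```

Emit:
arm_command(deltas=[0, 0, 0.001, 0, 0, 0, 0, 0, 0.001, 0, 0, 0])

```text
time: 37.1
ee_pos: [0.6185, -0.0211, 0.0631]
eef_rot: [0.707, -0.007, 0.006, -0.707]
ft_force: [-1.3, -4.2, 0.2]
width: 0.0436
```

```bash
python3 - <<'E'
from fit import *
p=shoot("top");save(p,"top10",(110,220,120,240),6)
q=shoot("scene");save(q,"scene10",(170,260,300,420),6)
E
```

```text
(no output)
```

View pics/top10.png

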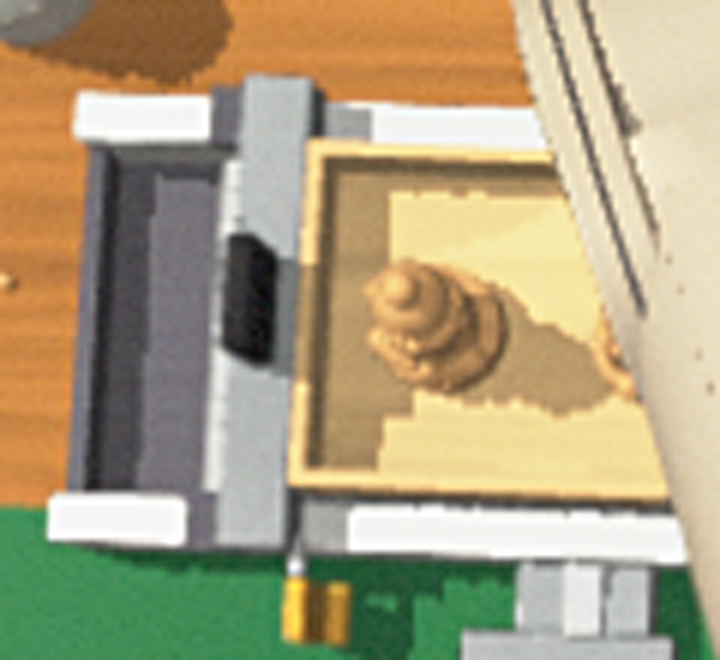

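View pics/scene10.png

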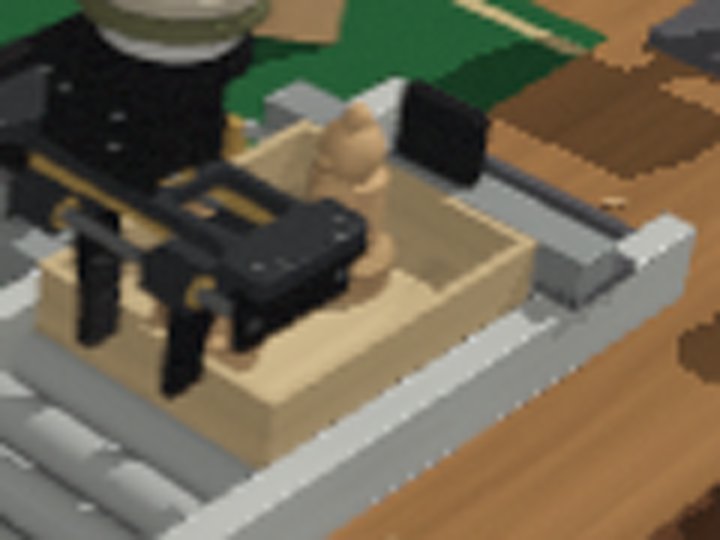

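Emit:
arm_command(deltas=[0, 0, -0.01, 0, 0, 0, 0, 0, -0.03, 0, 0, 0, 0, -0.05, -0.035, 0, 0, 0, 0, -0.11, -0.035, 0, 0, 0, 0, -0.15, -0.035, 0, 0, 0, 0, -0.15, -0.035, 0, 0, 0])

```text
time: 37.95
ee_pos: [0.6196, -0.0562, 0.2168]
eef_rot: [0.707, -0.005, 0.009, -0.707]
ft_force: [-0.2, 0.3, -1.2]
width: 0.0433
```

```bash
python3 go.py 0.4385 0.0687 0.2 -1
```

```text
t 37.95 pos [ 0.6196 -0.0562  0.2168] jawyaw -1.08 F [-0.2  0.3 -1.2] w 0.0433
d [-0.1835  0.0156  0.1215] [ 0.02 -0.08  0.34]
```

Emit:
arm_command(deltas=[-0.1835, 0.01, 0.1215, 0, 0, 0, -0.1835, 0.01, 0.1215, 0, 0, 0, -0.1835, 0.01, 0.1215, 0, 0, 0, -0.1835, 0.01, 0.1215, 0, 0, 0, -0.1835, 0.01, 0.1215, 0, 0, 0], hand=0.6)

```text
time: 38.58
ee_pos: [0.4351, 0.0695, 0.2025]
eef_rot: [0.708, -0.006, 0.006, -0.706]
ft_force: [1.3, -0.6, -0.2]
width: 0.0521
```

```bash
python3 go.py 0.4385 0.0687 0.083 -1; python3 - <<'E'
from fit import *
w=shoot("wrist");save(w,"w25");p=shoot("top");save(p,"top11",(90,280,100,400),2.6)
E
```

```text
t 38.58 pos [0.4351 0.0695 0.2025] jawyaw -0.95 F [ 1.3 -0.6 -0.2] w 0.0521
d [ 0.0034  0.1195 -0.0005] [ 0.15  0.05 -0.01]
```

View pics/w25.png

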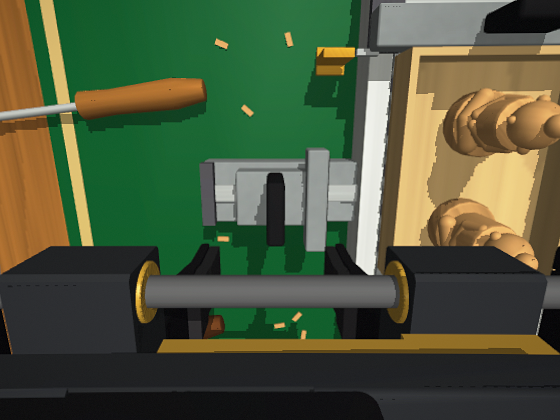

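View pics/top11.png

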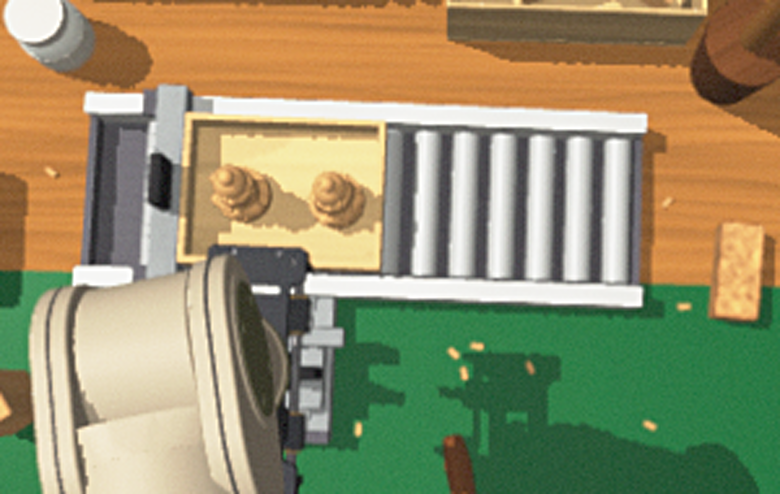

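Emit:
arm_command(deltas=[0.003, 0.06, 0, 0, 0, 0, 0.003, 0.11, 0, 0, 0, 0, 0.003, 0.12, 0, 0, 0, 0, 0.003, 0.12, 0, 0, 0, 0])

```text
time: 39.17
ee_pos: [0.4401, 0.0695, 0.0836]
eef_rot: [-0.707, 0.007, -0.006, 0.708]
ft_force: [0.5, -0.5, 0.2]
width: 0.0524
```

Emit:
arm_command(deltas=[0, 0, 0, 0, 0, 0, 0, 0, 0, 0, 0, 0, 0, 0, 0, 0, 0, 0, 0, 0, 0, 0, 0, 0, 0, 0, 0, 0, 0, 0], hand=0, grip_force=40)

```text
time: 39.8
ee_pos: [0.439, 0.0693, 0.0832]
eef_rot: [0.707, -0.007, 0.006, -0.707]
ft_force: [-5.0, -0.6, 6.2]
width: 0.0134
```

Emit:
arm_command(deltas=[0.008, 0, 0, 0, 0, 0, 0.018, 0, 0, 0, 0, 0, 0.028, 0, 0, 0, 0, 0, 0.038, 0, 0, 0, 0, 0, 0.045, 0, 0, 0, 0, 0, 0.048, 0, 0, 0, 0, 0, 0.048, 0, 0, 0, 0, 0])

```text
time: 40.67
ee_pos: [0.4874, 0.0685, 0.0832]
eef_rot: [0.707, -0.007, 0.006, -0.707]
ft_force: [-2.9, 0.4, 5.5]
width: 0.0135
```

```bash
python3 go.py 0.5 0.0687 0.083 -1; python3 - <<'E'
from fit import *
w=shoot("wrist");save(w,"w26")
E
```

```text
t 40.67 pos [0.4874 0.0685 0.0832] jawyaw -1.01 F [-2.9  0.4  5.5] w 0.0135
d [0.0126 0.0002 0.0004] [ 0.02 -0.01 -0.05]
```

View pics/w26.png

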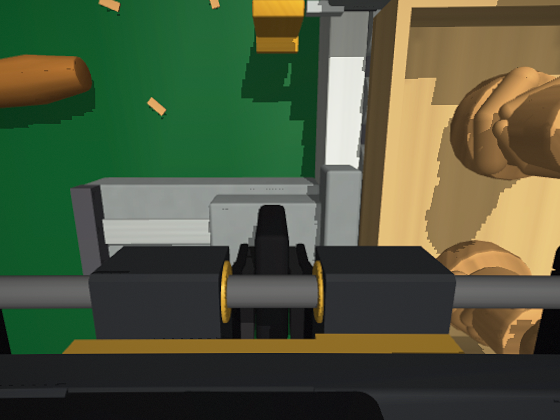

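Emit:
arm_command(deltas=[0.002, 0, 0, 0, 0, 0, 0.004, 0, 0, 0, 0, 0, 0.004, 0, 0, 0, 0, 0])

```text
time: 41.1
ee_pos: [0.4912, 0.0685, 0.0832]
eef_rot: [0.707, -0.007, 0.006, -0.707]
ft_force: [-4.4, -0.7, 6.4]
width: 0.0136
```

```bash
python3 - <<'E'
from fit import *
w=shoot("wrist");save(w,"w27",(140,260,280,440),5)
E
```

```text
(no output)
```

View pics/w27.png

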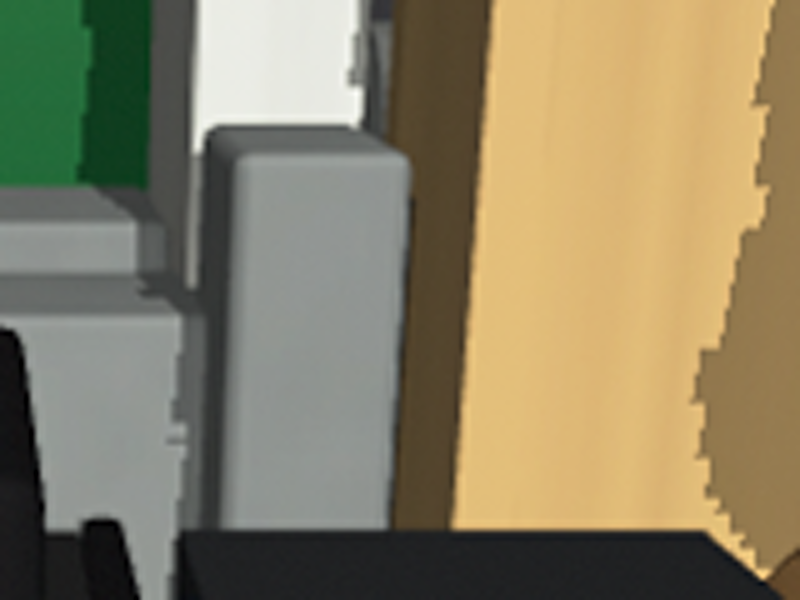

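Emit:
arm_command(deltas=[0.001, 0, 0, 0, 0, 0, 0.002, 0, 0, 0, 0, 0, 0.002, 0, 0, 0, 0, 0])

```text
time: 41.52
ee_pos: [0.4931, 0.0685, 0.0832]
eef_rot: [0.707, -0.007, 0.006, -0.707]
ft_force: [-5.5, -0.2, 6.6]
width: 0.0141
```

```bash
python3 - <<'E'
from fit import *
w=shoot("wrist");save(w,"w28",(0,260,280,560),2.2)
E
```

```text
(no output)
```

View pics/w28.png

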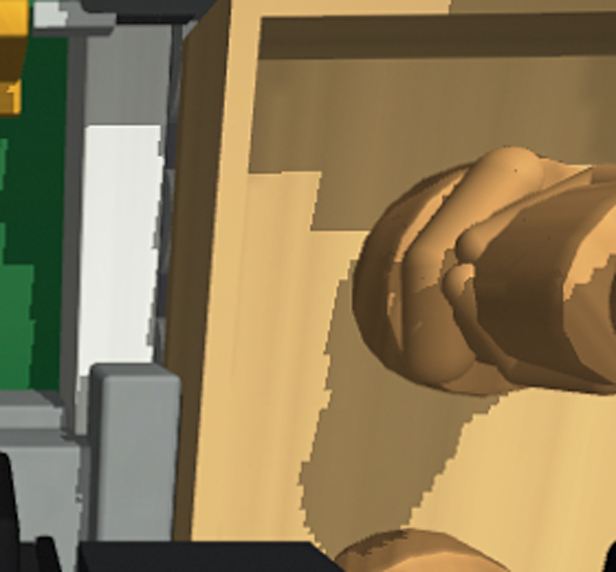

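Emit:
arm_command(deltas=[0.0015, 0, 0, 0, 0, 0, 0.003, 0, 0, 0, 0, 0, 0.003, 0, 0, 0, 0, 0])

```text
time: 41.95
ee_pos: [0.4961, 0.0684, 0.0832]
eef_rot: [0.707, -0.007, 0.006, -0.707]
ft_force: [-5.2, -0.5, 5.5]
width: 0.0137
```

Emit:
arm_command(deltas=[0.001, 0, 0, 0, 0, 0, 0.001, 0, 0, 0, 0, 0])

```text
time: 42.2
ee_pos: [0.497, 0.0684, 0.0832]
eef_rot: [0.707, -0.007, 0.006, -0.707]
ft_force: [-5.8, -0.9, 6.9]
width: 0.0138
```

```bash
python3 - <<'E'
from fit import *
w=shoot("wrist");save(w,"w29",(0,260,280,560),2.2)
E
```

```text
(no output)
```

View pics/w29.png

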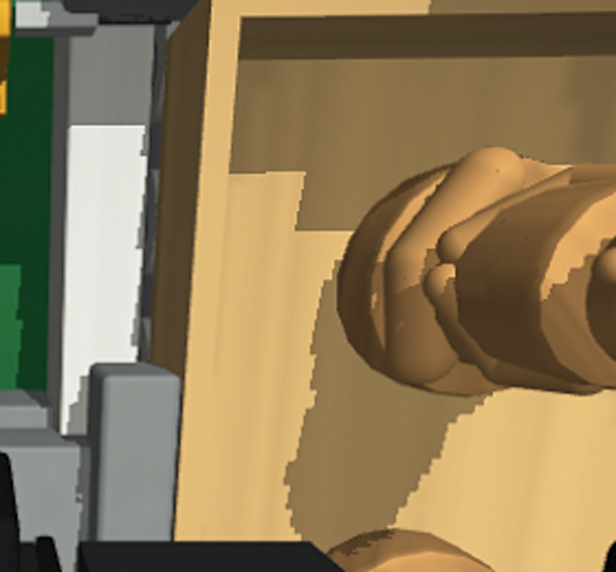

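Emit:
arm_command(deltas=[0.001, 0, 0, 0, 0, 0, 0.001, 0, 0, 0, 0, 0])

```text
time: 42.5
ee_pos: [0.4978, 0.0684, 0.0832]
eef_rot: [0.707, -0.007, 0.006, -0.707]
ft_force: [-7.2, -1.1, 8.1]
width: 0.0132
```

```bash
python3 - <<'E'
from fit import *
w=shoot("wrist");save(w,"w30",(0,260,280,560),2.2)
E
```

```text
(no output)
```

View pics/w30.png

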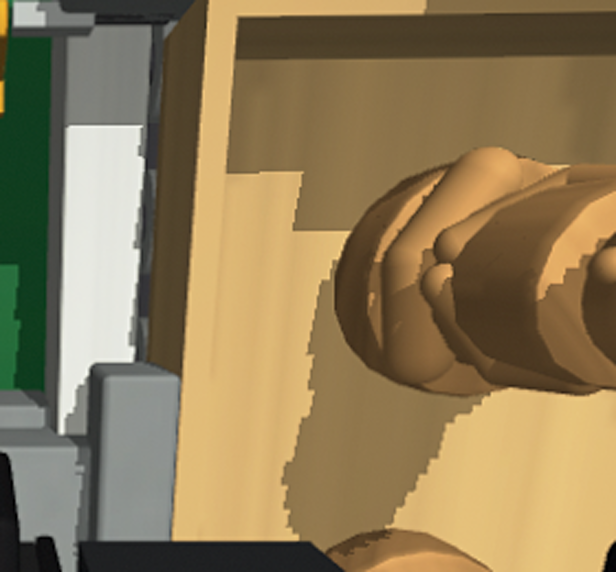

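Emit:
arm_command(deltas=[0, 0, 0, 0, 0, 0, 0, 0, 0, 0, 0, 0, 0, 0, 0, 0, 0, 0, 0, -0.05, 0, 0, 0, 0, 0, -0.11, 0, 0, 0, 0, 0, -0.15, 0, 0, 0, 0], hand=0.55)

```text
time: 43.3
ee_pos: [0.4991, 0.0687, 0.2358]
eef_rot: [0.707, -0.005, 0.007, -0.707]
ft_force: [1.3, -0.2, 0.9]
width: 0.0478
```

Emit:
arm_command(deltas=[-0.03, 0, -0.05, 0, 0, 0, -0.06, 0, -0.1, 0, 0, 0, -0.06, 0, -0.15, 0, 0, 0, -0.06, 0, -0.2, 0, 0, 0, -0.06, 0, -0.25, 0, 0, 0, -0.06, 0, -0.3, 0, 0, 0, -0.06, 0, -0.3, 0, 0, 0])

```text
time: 44.18
ee_pos: [0.4322, -0.2344, 0.2325]
eef_rot: [-0.707, 0.009, -0.008, 0.707]
ft_force: [-1.1, 1.1, -0.5]
width: 0.0477
```

```bash
python3 - <<'E'
from fit import *
print(r.read_state()["ee_pos"])
p=shoot("top");save(p,"top12",(90,280,100,400),2.6);save(p,"top12b",(110,220,120,260),5);q=shoot("scene");save(q,"scene12",(130,330,150,450),2.5);np.save("t12.npy",p,allow_pickle=True)
E
```

```text
[ 0.43221004 -0.23435641  0.23251219]
```

View pics/top12b.png

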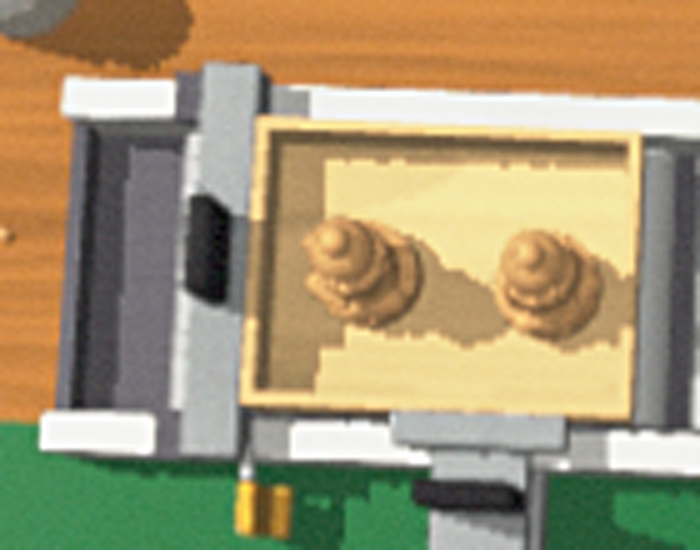

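View pics/scene12.png

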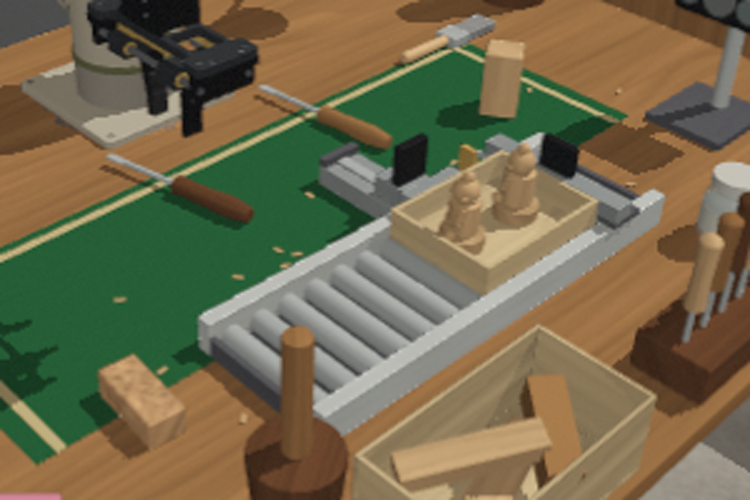

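```bash
python3 - <<'E'
from bench import r
print(r.close_job(), r.read_state()["time"])
E
```

```text
the job is handed in; nothing more can be done
the job is handed in; nothing more can be done
```

The job is handed in at about 44 s of the 210 s limit. No verdict came back, so what follows rests on my own last measurements and pictures.

**What I did, in order**
1. Drew the clamp back until it met its end stop; the force rose to about 20 N.
2. Slid the length stop about 46 mm onto the brass mark.
3. Lifted the cork sanding block out of the tray and laid it on the table, partly on the mat's edge. The pink look-alike was not touched.
4. Stood both figures that were present upright in the tray.
5. Pushed the tray along the rollers until the force rose to about 4 N at the stop; the stop needs about 11 N to move.
6. Slid the clamp in until its jaw met the tray's side, where the force rose from about 5.5 to 7 N. Then I released it and moved the arm clear.

**Last checks (top and scene pictures)**
- Both figures stand upright in the tray, and the cork block is on the table.
- The pointer is within about 1 mm of the middle of the mark.
- The tray looks square and flush against the stop, and the jaw lies against its side. The small gap at the stop is partly hidden from the top camera, so that contact rests on the force reading and on the tray ending about 1 mm from where I had predicted.
- The uncarved block was never touched and looks unmoved.

**What differed:** the sander lay across the row, not along it as the description says, so I grasped it as seen. I saw no figure knocked aside. No check failed.

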